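# Clamp a rice pot in the cam cradle

### The arm

A 7-joint arm with a two-finger parallel gripper is mounted at the origin on the work surface. World frame = base frame: x ahead of the robot, y to its left, z up, the work surface at z = 0. Lengths are in m, angles in rad, forces in N, time in s.
With the tool pointing down it reaches from about 0.35 to 0.775 m from the base axis. Payload 3.1 kg.
Tool frame: the origin (TCP) lies at the very end of the fingers, on their centre line; the grasp point (between the pads) lies 19 mm behind it; z points along the fingers, y is the direction in which the jaws open and shut (so a half turn about z gives the same grasp; the last joint's range is limited). The gripper opens to 85 mm and grips with 20 to 120 N. Pads are 22 mm wide; open, the fingers measure 114 mm over their backs; the gripper's body (76 mm by 85 mm) begins 54 mm behind the grasp point. The pads swing forward as they close: fully open they stand 13 mm farther back than shut.
Start: joints at [-1.266, 0.311, 0.014, 1.512, -0.004, 1.319, -0.027], TCP at [0.187, 0.517, 0.231] pointing down, gripper open.
Joint ranges: [-2.7, 2.7], [-0.3, 1.91], [-1.27, 1.3], [0.12, 2.57], [-1.44, 4.58], [0.2, 2.03], [-3.05, 3.05]. Speed limits (rad/s): [2.79, 2.79, 3.14, 3.14, 3.14, 3.14, 3.14].

### API

Orientations are given as a rotation vector (axis times angle).
In Python, from rig import get_obs, grab_frame, close_job gives the robot as it stands.
- The arm moves only by the tool step_arm, never from a script. Its argument "plan" is text: rows parted by semicolons, each of 7 numbers parted by spaces: the shift along the tool's x, y, z in m, then the turn, a rotation vector about the tool's x, y, z in degrees, then the opening in per cent of the stroke, from 0 (shut) to 100 (fully open). A call has 1 to 5 rows; each row is the pose to reach, as a shift and turn from the pose commanded when the call began, along the tool's axes at that moment; what a row does not reach only later rows make up. A row lasts 1/10 s, in which the tool goes at most 50 mm and 8.59 degrees, less where a joint would pass 70% of its speed; a pose out of reach is approached as far as the arm can. A call with a gripper value outside its range is refused whole. The fingers move at their own pace and stop on an object; "grip_force" is the grip in N (left out, the last holds). Time passes only in rows, so rows that repeat a pose let the fingers close. It gives the time, the measured TCP pose, the force and the opening at its end, in the units of the state.
- get_obs(): the state, without advancing time (a new reading comes with each control period).
- grab_frame(name): name is "scene" or "top" or "wrist"; returns a dict with "image" (420x560x3 uint8, red, green, blue), "depth" (420x560 float32, m along the optical axis (not along the pixel's ray), 0 where there is no reading), "vfov" (degrees; the focal length in pixels is half the picture's height over the tangent of half this angle, whatever the lens; pixels are square), "cx", "cy" (the principal point, pixels), "D" ([k1, k2, p1, p2, k3] as OpenCV has them; the pictures are not rectified), "T" (4x4, takes a point from camera to world coordinates). Camera axes: x right, y down, z forward; pixel columns grow to the right and rows downward; lengths in m; the calibration is good to about 2 mm. A picture is of the moment at which its call begins.
- close_job(): hands the job in, once; it reports no verdict.
The state is a dict: "time": time; "joint_positions": joint angles; "dq": joint speeds; "joint_efforts": joint torques, N m; "ee_pos": TCP position; "tcp_rot": TCP orientation; "contact_force": force on the tool from outside, world axes, zero at the start; "wrist_torque": the same for the moment, N m; "grip_width": opening from 0.0 (shut) to 1.0 (fully open).
Only numpy, scipy, OpenCV 4.12 (cv2) and the standard library are available. Lean on these libraries where they do the work, as an engineer would, in place of code of your own. Each camera call takes 0.05 s, during which the arm holds its last target.

### The job

Stand the small steel rice pot with the dark red handle flat in the clamping cradle, between the V-shaped jaw and the white cam, and let go of it; then turn the yellow eccentric knob clockwise by its red peg until the cam's lobe bears on the pot and holds it snugly against the jaw, and let go. The pot is thin-walled: stop as soon as the knob has clearly tightened up (about 16 N on the pot, not more than 30 N), and do not tip the pot or disturb the other things on the counter.

Things in the scene. Friction and masses are not known exactly. Their poses are not given: they have to be found in the camera images.
- pot_handle (a point): Centre of the dark red handle on the lid of the pot to be clamped. The handle is a round cylinder, 32 mm across and 25 mm high, on a neck 16 mm across and 13 mm high. This point is half-way up the handle, 86 mm above the pot's underside, 25 mm above the lid's top. z is up along the pot's axis.
- pot: The pot with the dark red handle, lid and pot one rigid piece, 0.45 to 0.7 kg; origin: centre of its flat underside. Smooth steel wall 110 mm across; lid top 61 mm up; a small brass valve (10 mm across, 7 high) on the lid 36 mm out along its x. Starts on a fixed wooden board, 130 mm square, 14 mm thick. A like pot with a black handle is on a second board; which is nearer varies.
- bay (a point): Where the pot's axis goes: middle of the free space in the clamping cradle, on the top of its blue plate (150 x 230 x 8 mm, fixed, top 8 mm above the counter). About 3 mm are free to jaw and cam. y points to the fixed V jaw (two black walls at 90 degrees, 40 mm high, on a rubber buffer), -y to the cam; z up.
- cradle: The cradle's plate, origin under its centre, y towards the jaw. The jaw gives on its buffer by about 1 mm per 20 N. It is set by hand and stands up to 3 mm nearer or farther than drawn, which is not reported: the knob angle at which the cam bears on the pot (roughly 1.4 to 2.4 rad) cannot be worked out and must be felt.
- peg (a point): Middle of the upright red finger peg of the yellow crank knob: a cylinder 14 mm across, standing 36 mm clear above the crank arm (this point is half-way up, 108 mm above the counter). The arm below it is 8 mm thick, its top 90 mm above the counter. The peg turns on a 45 mm radius about knob_axis, on the side away from the pot.
- knob_axis (a point): Point on the knob's fixed vertical turning axis, 108 mm above the counter, level with the peg's middle; 79 mm from the bay on its -y side. The yellow hub under it is 28 mm across, its top 92 mm above the counter.
- cam_disc (a point): Centre of the top face of the white cam disc, which turns with the knob. The disc, 60 mm across, 14 to 40 mm above the counter, is fixed 10 mm off-centre under the knob on an 18 mm post, a red dot on its lobe side. At 0 the lobe points along the bay's -y and the peg nearly along its x (10 degrees towards y); at 2.9 the peg has gone round through -y.
- cam (a joint): Knob angle, rad: 0 open (lobe away from the pot), growing clockwise seen from above, to 2.9; starts at 0 to 0.4 and stays where left. At the peg it takes 5.6 N to turn it freely, 1 N more while the pot is pushed to the jaw, then about 0.3 N more for each newton that stays on the pot (30 to 70 N per rad of turning): 16 N on the pot is reached at about 11.5 N at the peg.
- black_handle (a point): Centre of the black handle of the other pot, same sizes as the first; leave it.
- bowl: Steel bowl, 120 mm across, 50 mm high, origin under its centre; leave it.
- cup: Green plastic cup, 72 mm across, 80 mm high, origin under its centre; leave it.
- scoop: Wooden-handled spoon, 200 mm long, along its x; leave it.
- jar: White jar, 60 mm across, 90 mm high, origin under its centre; leave it.
- gasket: Red sealing ring, 90 mm across, 8 mm high, origin under its centre; leave it.
- brush: Brush, 180 mm long, along its x; leave it.
There are look-alikes about, which are no part of the job. Leave any blue or orange look-alike of the pot alone.

How it is judged:
By the outcome, as a careful person would: the job done as asked, in the order asked, and still so for the second after the job is handed in, with the robot touching nothing.
It also fails if it takes over 72 s, if anything falls off the work surface, if the arm or the gripper's body presses on something with over 40 N, if the wrist force passes 120 N, or if a joint passes its speed limit or range.

## Working session

There is one attempt and no reset: what is moved stays moved. The work goes in short steps, Python scripts to look and compute and a tool call to move; the robot and the scene stay as the last step left them, time stands still between calls to the robot, and variables do not carry over. Pictures are saved under pics/ and viewed, and the job is handed in when it is done.

Besides the shell and the picture viewer there is one more tool, called as name(argument=value, ...) on one line, values as JSON. step_arm: Moves the arm, as the interface text tells. Its arguments: {"type":"object","properties":{"plan":{"type":"string"},"grip_force":{"type":"number"}},"required":["plan"]}

```bash
ls; mkdir -p pics; python3 - <<'E'
from rig import get_obs, grab_frame
import cv2
print(get_obs())
for n in ["scene","top","wrist"]:
    f=grab_frame(n); cv2.imwrite(f"pics/{n}0.png",f["image"][:,:,::-1]); print(n,f["vfov"],f["cx"],f["cy"],f["D"],f["T"].round(3).tolist())
E
```

```text
pics
{'time': 0.0, 'joint_positions': array([-1.26572409,  0.31173168,  0.01402402,  1.51308582, -0.00440247,
        1.31919943, -0.02717501]), 'dq': array([-2.97311390e-04, -1.21689905e-03, -3.70228770e-04,  2.13370719e-03,
        2.81954585e-04,  5.65472753e-05, -2.44035386e-04]), 'joint_efforts': array([ 4.77838603e-04, -3.79905939e+01,  1.46741825e-01, -2.30598664e+01,
        1.24219080e-02,  1.35727040e-02,  2.35647269e-05]), 'ee_pos': array([0.18667706, 0.51656057, 0.23020625]), 'tcp_rot': array([-0.54182059, -3.09420086,  0.00372785]), 'contact_force': array([ 0.15718987,  0.12071721, -0.54586681]), 'wrist_torque': array([-0.02171744, -0.00206373, -0.00921458]), 'grip_width': 1.0035137750771603}
scene 51.26447019438455 275.0572879277273 209.09270131418057 [-0.14191124  0.          0.          0.          0.        ] [[0.653, 0.403, -0.641, 1.39], [0.757, -0.354, 0.549, -0.797], [-0.006, -0.844, -0.536, 0.821], [0.0, 0.0, 0.0, 1.0]]
top 49.46812745987468 282.3563145874956 217.41413044355858 [-0.06806929  0.          0.          0.          0.        ] [[0.016, -0.982, 0.186, 0.296], [-1.0, -0.018, -0.008, -0.061], [0.011, -0.186, -0.983, 1.284], [0.0, 0.0, 0.0, 1.0]]
wrist 69.35939471809765 280.87485449508085 210.0289958874944 [-0.02139337  0.          0.          0.          0.        ] [[0.338, 0.902, 0.268, 0.117], [0.941, -0.324, -0.098, 0.543], [-0.002, 0.285, -0.959, 0.373], [0.0, 0.0, 0.0, 1.0]]
```

View pics/scene0.png

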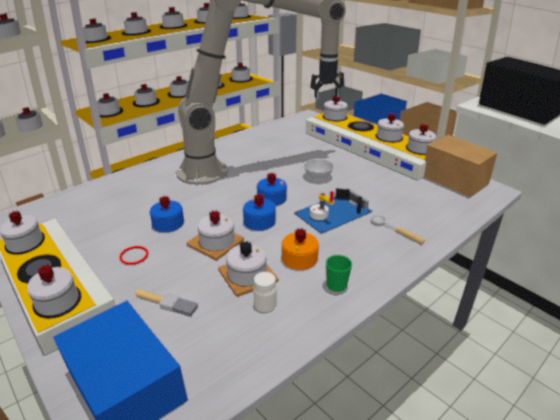

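View pics/top0.png

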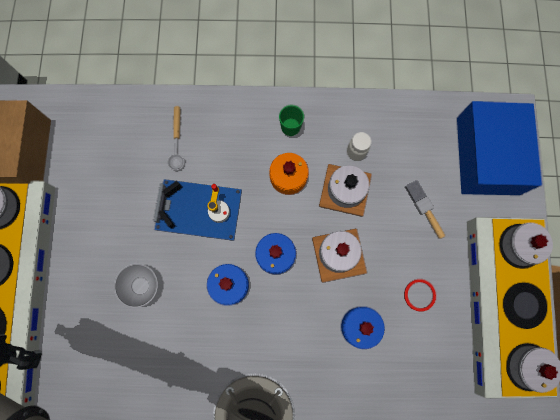

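View pics/wrist0.png

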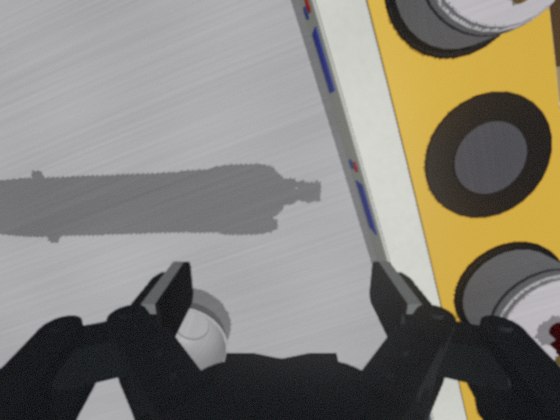

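The scene and top views show the red-handled pot at top px (342,250), the black-handled one at (349,184), and the cradle at (198,210). In the cradle, the jaw is on the left, and the peg is at (214,187) towards world +x. Next I'll measure.

```bash
cat > h.py <<'E'
import numpy as np, cv2
from rig import get_obs, grab_frame
def cam(f):
    fl=210/np.tan(np.radians(f["vfov"])/2)
    return np.array([[fl,0,f["cx"]],[0,fl,f["cy"]],[0,0,1]]),np.array(f["D"],float),np.array(f["T"])
def cloud(f):
    K,D,T=cam(f); h,w=f["depth"].shape
    uv=np.stack(np.meshgrid(np.arange(w),np.arange(h)),-1).reshape(-1,1,2).astype(float)
    n=cv2.undistortPoints(uv,K,D).reshape(h,w,2); d=f["depth"]
    P=np.dstack([n*d[...,None],d]); W=P@T[:3,:3].T+T[:3,3]; W[d==0]=np.nan
    return W
def ray(f,u,v):
    K,D,T=cam(f); n=cv2.undistortPoints(np.array([[[u,v]]],float),K,D).ravel()
    r=T[:3,:3]@np.array([n[0],n[1],1]); return T[:3,3],r/np.linalg.norm(r)
def atz(f,u,v,z):
    o,r=ray(f,u,v); return o+r*(z-o[2])/r[2]
def tri(rays):
    A=np.zeros((3,3));b=np.zeros(3)
    for o,r in rays:
        M=np.eye(3)-np.outer(r,r);A+=M;b+=M@o
    p=np.linalg.solve(A,b); return p,[np.linalg.norm((np.eye(3)-np.outer(r,r))@(p-o)) for o,r in rays]
def proj(f,p):
    K,D,T=cam(f); Ti=np.linalg.inv(T); rv=cv2.Rodrigues(Ti[:3,:3])[0]
    return cv2.projectPoints(np.array(p,float).reshape(-1,1,3),rv,Ti[:3,3],K,D)[0].reshape(-1,2)
def crop(f,x0,y0,x1,y1,name,s=5):
    im=f["image"][y0:y1,x0:x1,::-1]; cv2.imwrite("pics/"+name,cv2.resize(im,None,fx=s,fy=s,interpolation=cv2.INTER_CUBIC))
E
python3 - <<'E'
from h import *
t=grab_frame("top"); s=grab_frame("scene")
import pickle; pickle.dump((t,s),open("f0.pkl","wb"))
crop(t,145,170,255,250,"t_cr.png",7); crop(s,290,175,380,240,"s_cr.png",8)
for f,b,n in((t,(310,165,375,285),"top"),(s,(190,200,275,260),"scene")):
    W=cloud(f); hsv=cv2.cvtColor(f["image"],cv2.COLOR_RGB2HSV)
    m=((hsv[...,0]<8)|(hsv[...,0]>172))&(hsv[...,1]>130)
    k=np.zeros_like(m);k[b[1]:b[3],b[0]:b[2]]=1;m&=k
    nn,l,st,c=cv2.connectedComponentsWithStats(m.astype(np.uint8))
    for i in range(1,nn):
        if st[i,4]>20: 
            P=W[l==i]; print(n,st[i],c[i],np.nanmedian(P,0).round(4),np.nanmax(P[:,2]).round(4))
            T=P[P[:,2]>np.nanpercentile(P[:,2],60)];print(T.mean(0).round(4),len(T))
W=cloud(t)
# levels
for (u,v) in [(200,120),(170,225),(330,270),(320,240),(365,235),(342,234)]: print(u,v,W[v,u].round(4))
E
```

```text
top [336 243  13  13 116] [342.21551724 248.90517241] [ 0.4377 -0.2255  0.1136] 0.1188
[ 0.4367 -0.2265  0.1162] 46
scene [255 200   7   6  28] [258.25 201.75] [ 0.4453 -0.0591  0.088 ] 0.0977
[ 0.4441 -0.0605  0.0932] 11
scene [210 212   9  12  83] [214.40963855 216.73493976] [ 0.4515 -0.2308  0.1105] 0.1164
[ 0.4459 -0.2281  0.1138] 33
200 120 [8.320e-01 1.811e-01 1.000e-04]
170 225 [0.5038 0.2396 0.0451]
330 270 [ 0.3895 -0.2043  0.0234]
320 240 [ 0.474  -0.1774  0.0138]
365 235 [ 0.4921 -0.3071  0.0025]
342 234 [ 0.4826 -0.2309  0.076 ]
```

View pics/t_cr.png

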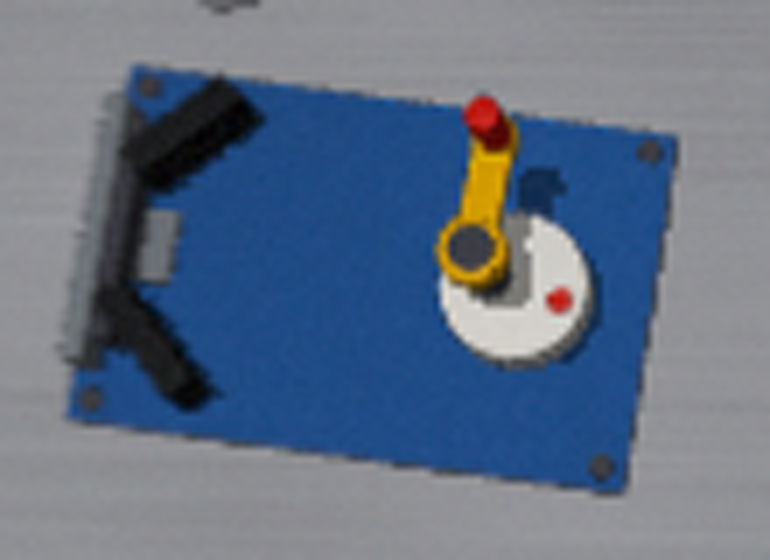

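View pics/s_cr.png

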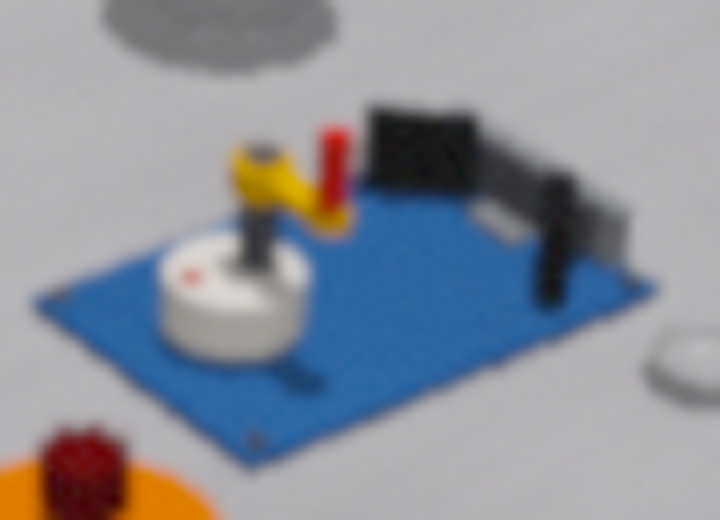

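```bash
cat >> h.py <<'E'
from scipy.spatial.transform import Rotation as R
def goto(p,ydir=None,o=None):
    """print tool shift & turn to reach TCP p, tool z down, tool y along world angle ydir (deg, mod 180)"""
    o=o or get_obs(); R0=R.from_rotvec(o["tcp_rot"]); d=R0.inv().apply(np.array(p)-o["ee_pos"])
    y=R0.as_matrix()[:,1]; a=np.degrees(np.arctan2(y[1],y[0]))
    if ydir is None: ydir=a
    b=ydir+180*np.round((a-ydir)/180)
    br=np.radians(b); Y=np.array([np.cos(br),np.sin(br),0]);Z=np.array([0,0,-1.]);X=np.cross(Y,Z)
    Rt=R.from_matrix(np.column_stack([X,Y,Z])); rv=(R0.inv()*Rt).as_rotvec(degrees=True)
    print("shift",d.round(4),"turn",rv.round(2),"| dist",np.linalg.norm(d).round(3),"yang",a.round(1),"->",b.round(1),"j7",o["joint_positions"][6].round(2),"TCP",o["ee_pos"].round(4),"F",o["contact_force"].round(2),"t",round(o["time"],2),"g",round(o["grip_width"],3))
E
python3 - <<'E'
from h import *
import pickle; t,s=pickle.load(open("f0.pkl","rb"))
crop(t,300,155,380,290,"t_pot.png",5); crop(s,180,190,290,290,"s_pot.png",6)
print("corners");C=[]
for u,v in [(133,65),(678,137),(625,493),(68,418)]:
    C.append(atz(t,145+(u+.5)/7-.5,170+(v+.5)/7-.5,.008)); print(C[-1].round(4))
C=np.array(C); c=C.mean(0); print("centre",c.round(4)); y=(C[0]+C[3]-C[1]-C[2])[:2]/2; x=(C[0]+C[1]-C[2]-C[3])[:2]/2
print("sizes",np.linalg.norm(y),np.linalg.norm(x),"ang y",np.degrees(np.arctan2(y[1],y[0])),"ang x",np.degrees(np.arctan2(x[1],x[0])))
hub=[(t,145+472/7-.5,170+247/7-.5),(s,290+264/8-.5,175+153/8-.5)]
peg=[(t,145+482/7-.5,170+114/7-.5),(s,290+335/8-.5,175+131/8-.5)]
for n,P,z in(("hub",hub,.092),("peg",peg,.126)):
    print(n,tri([ray(*a) for a in P]),[atz(*a,z).round(4) for a in P])
E
```

```text
corners
[0.6454 0.276  0.008 ]
[0.6186 0.0488 0.008 ]
[0.4705 0.0653 0.008 ]
[0.4969 0.2928 0.008 ]
centre [0.5578 0.1707 0.008 ]
sizes 0.22892175390259967 0.14924398799652336 ang y 83.32954102758471 ang x -6.40870466160078
hub (array([0.55343157, 0.12015169, 0.09597652]), [np.float64(0.0021339120420630652), np.float64(0.002133912042063006)]) [array([0.5529, 0.1191, 0.092 ]), array([0.5496, 0.1275, 0.092 ])]
peg (array([0.59713292, 0.11351762, 0.12801818]), [np.float64(0.0016500053517834795), np.float64(0.0016500053517835766)]) [array([0.5965, 0.1125, 0.126 ]), array([0.5953, 0.118 , 0.126 ])]
```

View pics/t_pot.png

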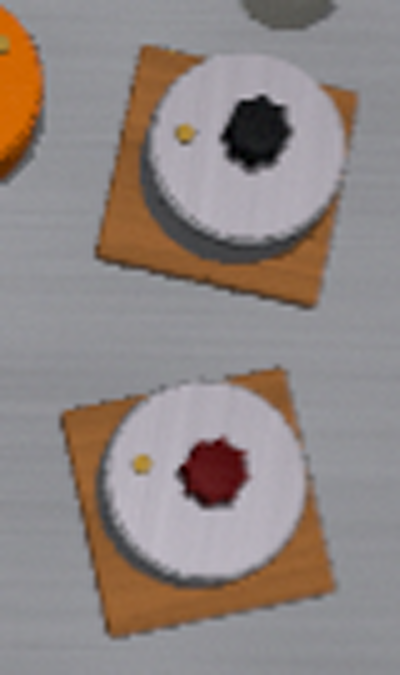

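View pics/s_pot.png

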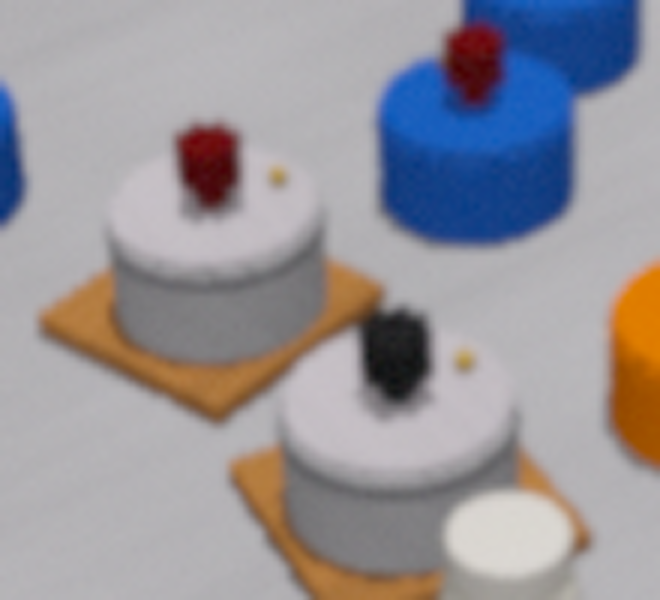

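```bash
python3 - <<'E'
from h import *
goto([0.52,0.12,0.25],0)
E
```

```text
shift [-0.4483 -0.2601 -0.0189] turn [-5.000e-02  4.000e-02  7.013e+01] | dist 0.519 yang 70.1 -> 0.0 j7 -0.03 TCP [0.1868 0.517  0.2308] F [-0.15 -0.59  0.32] t 0.25 g 1.002
```

step_arm(plan="-0.448 -0.26 -0.019 0 0 70 100; -0.448 -0.26 -0.019 0 0 70 100; -0.448 -0.26 -0.019 0 0 70 100; -0.448 -0.26 -0.019 0 0 70 100; -0.448 -0.26 -0.019 0 0 70 100")

```text
time: 0.75
ee_pos: [0.3485, 0.3242, 0.2407]
tcp_rot: [-1.645, -2.676, -0.001]
contact_force: [-0.3, 0.2, 0.7]
grip_width: 1.002
```

```bash
python3 - <<'E'
from h import *
goto([0.52,0.12,0.25],0)
E
```

```text
shift [-0.2597  0.0609 -0.0094] turn [ 0.03 -0.03 26.83] | dist 0.267 yang 26.8 -> 0.0 j7 -0.28 TCP [0.3485 0.3242 0.2407] F [-0.32  0.21  0.73] t 0.75 g 1.002
```

step_arm(plan="-0.26 0.061 -0.009 0 0 27 100; -0.26 0.061 -0.009 0 0 27 100; -0.26 0.061 -0.009 0 0 27 100; -0.26 0.061 -0.009 0 0 27 100; -0.26 0.061 -0.009 0 0 27 100")

```text
time: 1.25
ee_pos: [0.5102, 0.1341, 0.2491]
tcp_rot: [-2.218, -2.225, -0.001]
contact_force: [0.1, 0.4, 0.0]
grip_width: 1.001
```

```bash
python3 - <<'E'
from h import *
goto([0.444,-0.228,0.25],-16)
f=grab_frame("wrist"); cv2.imwrite("pics/w1.png",f["image"][:,:,::-1])
import pickle; pickle.dump(f,open("w1.pkl","wb"))
goto([0.444,-0.228,0.25],-16)
E
```

```text
shift [-0.3619 -0.0674 -0.0011] turn [ 0.02 -0.04 16.18] | dist 0.368 yang 0.2 -> -16.0 j7 -0.17 TCP [0.5102 0.1341 0.2491] F [0.12 0.43 0.05] t 1.25 g 1.001
shift [-0.3516 -0.0682  0.0021] turn [ 0.51  0.43 15.36] | dist 0.358 yang -0.6 -> -16.0 j7 -0.16 TCP [0.5161 0.1228 0.2496] F [ 5.58 -5.96  1.21] t 1.3 g 1.002
```

View pics/w1.png

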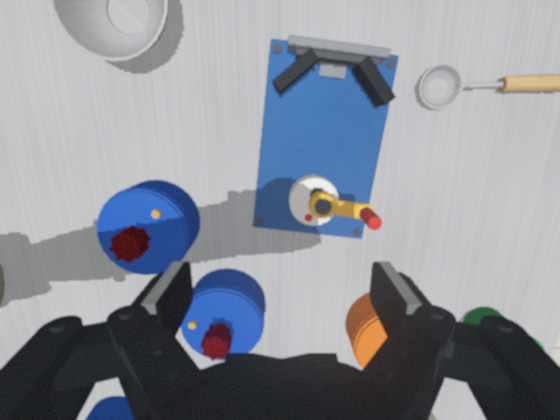

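```bash
python3 - <<'E'
from h import *
import pickle; f=pickle.load(open("w1.pkl","rb"))
crop(f,245,30,405,245,"w1c.png",2.75) if 0 else crop(f,245,30,405,245,"w1c.png",3.5) if 0 else None
im=f["image"][30:245,245:405,::-1]; cv2.imwrite("pics/w1c.png",cv2.resize(im,None,fx=2.79,fy=2.79,interpolation=cv2.INTER_CUBIC))
im=f["image"][165,245:405]
crop(f,280,165,390,240,"w1d.png",7)
E
```

```text
(no output)
```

View pics/w1c.png

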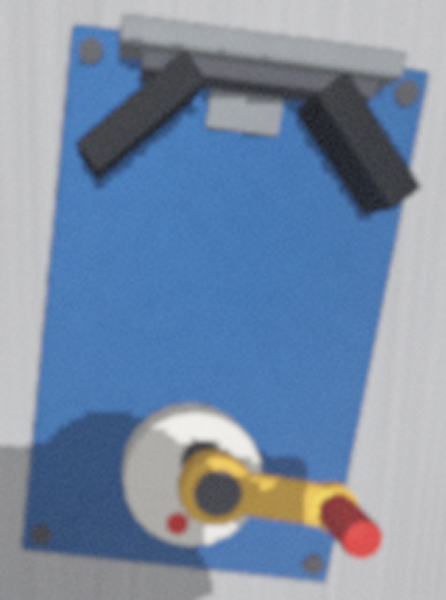

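View pics/w1d.png

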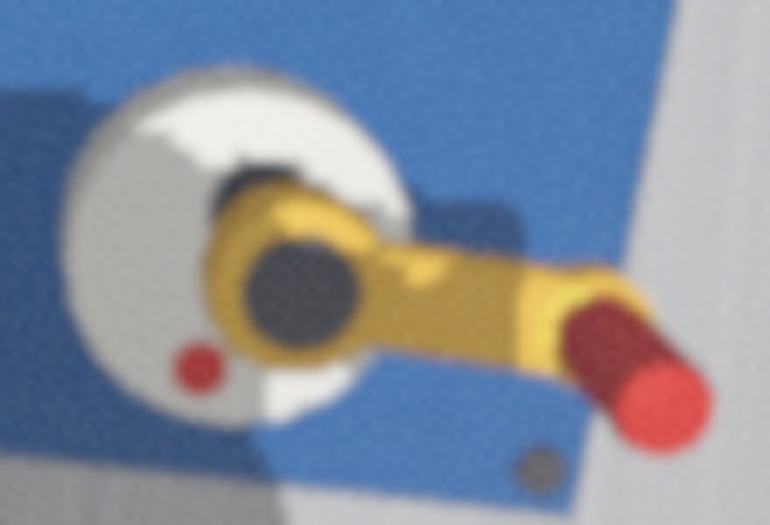

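step_arm(plan="-0.352 -0.068 0.002 0.5 0.4 15.4 100; -0.352 -0.068 0.002 0.5 0.4 15.4 100; -0.352 -0.068 0.002 0.5 0.4 15.4 100; -0.352 -0.068 0.002 0.5 0.4 15.4 100; -0.352 -0.068 0.002 0.5 0.4 15.4 100")

```text
time: 1.8
ee_pos: [0.4619, -0.1115, 0.2476]
tcp_rot: [-2.487, -1.901, 0.001]
contact_force: [1.0, -0.6, -0.3]
grip_width: 0.995
```

```bash
python3 - <<'E'
from h import *
import pickle; f=pickle.load(open("w1.pkl","rb")); t,s=pickle.load(open("f0.pkl","rb"))
k=2.79
C=np.array([atz(f,245+(u+.5)/k-.5,30+(v+.5)/k-.5,.008) for u,v in [(428,70),(325,580),(23,548),(73,26)]]); print(C.round(4))
y=(C[0]+C[3]-C[1]-C[2])[:2]/2; x=(C[0]+C[1]-C[2]-C[3])[:2]/2
print("c",C.mean(0).round(4),np.linalg.norm(y),np.linalg.norm(x),np.degrees(np.arctan2(y[1],y[0])),np.degrees(np.arctan2(x[1],x[0])))
w=lambda u,v:(f,280+(u+.5)/7-.5,165+(v+.5)/7-.5)
hub=[w(302,293),(t,145+472/7-.5,170+247/7-.5)]
peg=[w(664,405),(t,145+482/7-.5,170+114/7-.5)]
for n,P,z in(("hub",hub,.092),("peg",peg,.126)):
    print(n,tri([ray(*a) for a in P]),[atz(*a,z).round(4) for a in P])
print("dot",atz(*w(200,368),.04), atz(t,145+559/7-.5,170+300/7-.5,.04))
goto([0.444,-0.228,0.25],-16)
f=grab_frame("wrist"); cv2.imwrite("pics/w2.png",f["image"][:,:,::-1])
pickle.dump(f,open("w2.pkl","wb"))
goto([0.444,-0.228,0.25],-16)
E
```

```text
[[0.6434 0.2814 0.008 ]
 [0.6183 0.0554 0.008 ]
 [0.4717 0.0712 0.008 ]
 [0.4967 0.2966 0.008 ]]
c [0.5575 0.1761 0.008 ] 0.22702647113053573 0.14742579888813095 83.65527501809821 -6.044007999869432
hub (array([0.55385197, 0.12040275, 0.08382848]), [np.float64(0.0007636856780150236), np.float64(0.000763685678015025)]) [array([0.5519, 0.1229, 0.092 ]), array([0.5529, 0.1191, 0.092 ])]
peg (array([0.59897291, 0.11399035, 0.11613365]), [np.float64(0.00010534812777145021), np.float64(0.00010534812777150553)]) [array([0.5956, 0.1173, 0.126 ]), array([0.5965, 0.1125, 0.126 ])]
dot [0.54227509 0.09449958 0.04      ] [0.54313749 0.09131867 0.04      ]
shift [-0.1171  0.0132 -0.0033] turn [-0.52 -0.36  0.8 ] | dist 0.118 yang -15.2 -> -16.0 j7 0.06 TCP [ 0.4619 -0.1115  0.2476] F [ 0.95 -0.64 -0.33] t 1.8 g 0.995
shift [-0.1045  0.0149 -0.0017] turn [-0.43  0.11 -0.1 ] | dist 0.106 yang -16.1 -> -16.0 j7 0.07 TCP [ 0.4587 -0.1234  0.2483] F [-2.24 -8.4   1.13] t 1.85 g 0.999
```

View pics/w2.png

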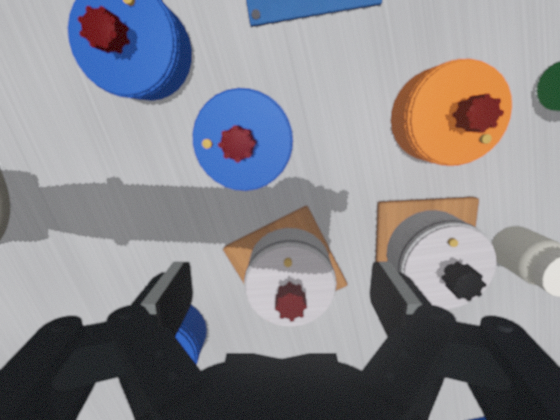

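step_arm(plan="-0.104 0.015 0.048 -0.4 0.1 0 100; -0.104 0.015 0.048 -0.4 0.1 0 100; -0.104 0.015 0.048 -0.4 0.1 0 100; -0.104 0.015 0.048 -0.4 0.1 0 100; -0.104 0.015 0.048 -0.4 0.1 0 100")

```text
time: 2.35
ee_pos: [0.4499, -0.2127, 0.1988]
tcp_rot: [-2.49, -1.904, -0.008]
contact_force: [0.9, 0.3, -0.1]
grip_width: 0.998
```

```bash
python3 - <<'E'
from h import *
import pickle
goto([0.444,-0.228,0.20],-16)
f=grab_frame("wrist"); cv2.imwrite("pics/w3.png",f["image"][:,:,::-1])
pickle.dump(f,open("w3.pkl","wb"))
goto([0.444,-0.228,0.20],-16)
print(proj(f,get_obs()["ee_pos"]))
E
```

```text
shift [-0.0163 -0.0017 -0.0014] turn [-0.17 -0.49  0.8 ] | dist 0.016 yang -15.2 -> -16.0 j7 0.34 TCP [ 0.4499 -0.2127  0.1988] F [ 0.9   0.26 -0.09] t 2.35 g 0.998
shift [-0.0172 -0.0021 -0.0011] turn [-0.12 -0.51  0.92] | dist 0.017 yang -15.1 -> -16.0 j7 0.34 TCP [ 0.4505 -0.212   0.1991] F [0.24 1.03 0.35] t 2.4 g 1.002
[[284.73902728 266.02669146]]
```

View pics/w3.png

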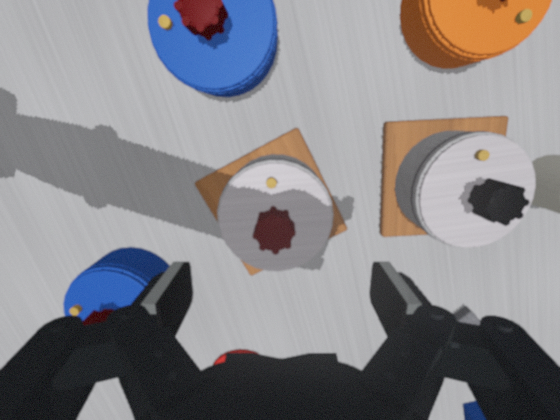

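```bash
python3 - <<'E'
from h import *
import pickle
f=pickle.load(open("w3.pkl","rb")); t,s=pickle.load(open("f0.pkl","rb"))
crop(f,205,140,345,285,"w3c.png",4)
W=cloud(f); 
for u,v in[(274,230),(300,205),(250,200),(290,180),(320,270),(240,260),(274,160)]: print(u,v,W[v,u].round(4))
# lid from depth: points z in .068-.08 near
def lid(f,c,z0,z1):
    W=cloud(f);m=(W[...,2]>z0)&(W[...,2]<z1)&(np.hypot(W[...,0]-c[0],W[...,1]-c[1])<.075); P=W[m]
    (cx,cy),r=cv2.minEnclosingCircle(P[:,:2].astype(np.float32)); return cx,cy,r,m.sum(),np.median(P[:,2])
for n,g in(("w",f),("t",t),("s",s)):
    print(n,lid(g,(.443,-.228),.066,.082),lid(g,(.443,-.228),.104,.122))
    m=(lambda h:((h[...,0]<8)|(h[...,0]>172))&(h[...,1]>110))(cv2.cvtColor(g["image"],cv2.COLOR_RGB2HSV))
    W=cloud(g); m&=np.hypot(W[...,0]-.443,W[...,1]+.228)<.035
    v,u=np.nonzero(m); print("red box",u.min(),u.max(),v.min(),v.max(),u.mean(),v.mean(),"ray@.1",atz(g,u.mean(),v.mean(),.1).round(4))
E
```

```text
274 230 [nan nan nan]
300 205 [ 0.4648 -0.2166  0.0754]
250 200 [ 0.4221 -0.2004  0.0749]
290 180 [ 0.4618 -0.1919  0.0757]
320 270 [ 0.4676 -0.3255 -0.0006]
240 260 [ 0.3756 -0.2861  0.0006]
274 160 [ 0.4523 -0.1721  0.0672]
w (0.4382340908050537, -0.22449858486652374, 0.0550759881734848, np.int64(8517), np.float64(0.0749184085666858)) (0.43856486678123474, -0.22459396719932556, 0.01759238913655281, np.int64(1288), np.float64(0.11277902335218433))
red box 215 293 209 364 271.4928861788618 235.6229674796748 ray@.1 [ 0.4351 -0.2296  0.1   ]
t (0.43807151913642883, -0.22819332778453827, 0.05514926835894585, np.int64(1152), np.float64(0.07593998509538769)) (0.4381392300128937, -0.22746796905994415, 0.017235537990927696, np.int64(129), np.float64(0.11367502642032057))
red box 336 348 243 255 342.2314049586777 248.98347107438016 ray@.1 [ 0.4392 -0.2278  0.1   ]
s (0.44318920373916626, -0.22597897052764893, 0.055730730295181274, np.int64(553), np.float64(0.0750106844756051)) (0.44286149740219116, -0.22496837377548218, 0.021457163617014885, np.int64(78), np.float64(0.11273154027952786))
red box 210 218 211 223 214.3181818181818 216.7159090909091 ray@.1 [ 0.4402 -0.2248  0.1   ]
```

View pics/w3c.png

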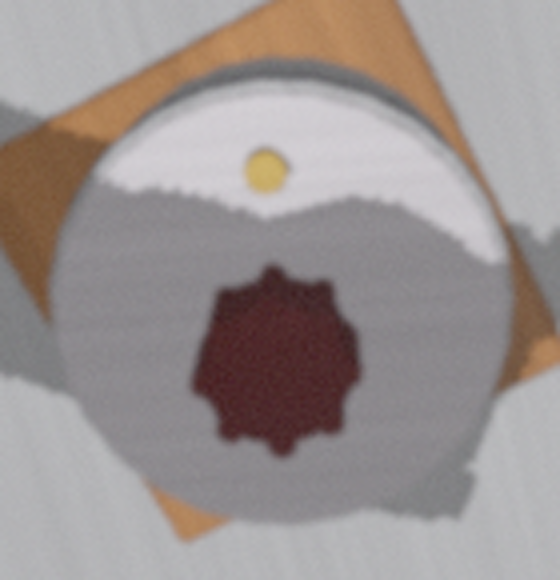

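step_arm(plan="0 0 0 0 0 0 100; 0 0 0 0 0 0 100")

```text
time: 2.6
ee_pos: [0.4504, -0.2124, 0.1993]
tcp_rot: [-2.488, -1.908, -0.009]
contact_force: [-0.6, 0.0, 0.5]
grip_width: 1.0
```

```bash
python3 - <<'E'
from h import *
goto([0.439,-0.225,0.082],-16)
E
```

```text
shift [-0.0161 -0.0075  0.1171] turn [-0.09 -0.47  0.95] | dist 0.118 yang -15.1 -> -16.0 j7 0.34 TCP [ 0.4504 -0.2124  0.1993] F [-0.57  0.04  0.47] t 2.6 g 1.0
```

Move sideways first, then down with the fingers partly closed to a 60% opening. That leaves a 51 mm gap around the 32 mm handle.

step_arm(plan="-0.016 -0.0075 0.03 0 -0.5 1 70; -0.016 -0.0075 0.06 0 -0.5 1 70; -0.016 -0.0075 0.085 0 -0.5 1 70; -0.016 -0.0075 0.105 0 -0.5 1 70; -0.016 -0.0075 0.117 0 -0.5 1 70", grip_force=40)

```text
time: 3.1
ee_pos: [0.4376, -0.2251, 0.0803]
tcp_rot: [-2.509, -1.885, 0.005]
contact_force: [0.1, 0.8, 0.4]
grip_width: 0.701
```

step_arm(plan="0 0 0 0 0 0 70; 0 0 0 0 0 0 70")

```text
time: 3.3
ee_pos: [0.4386, -0.2266, 0.0823]
tcp_rot: [-2.512, -1.886, 0.003]
contact_force: [0.2, -0.0, 1.3]
grip_width: 0.701
```

```bash
python3 - <<'E'
from h import *
goto([0.439,-0.225,0.082],-16)
f=grab_frame("wrist"); cv2.imwrite("pics/w4.png",f["image"][:,:,::-1])
E
```

```text
shift [ 0.0016 -0.0001  0.0003] turn [-0.08  0.08 -0.2 ] | dist 0.002 yang -16.2 -> -16.0 j7 0.45 TCP [ 0.4386 -0.2266  0.0823] F [ 0.18 -0.    1.32] t 3.3 g 0.701
```

View pics/w4.png

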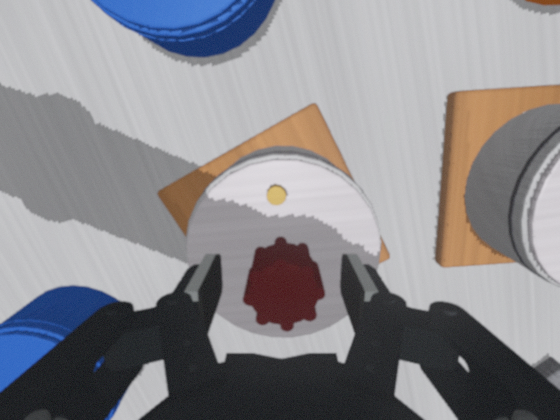

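step_arm(plan="0.001 0 0 0 0 0 0; 0.001 0 0 0 0 0 0; 0.001 0 0 0 0 0 0; 0.001 0 0 0 0 0 0; 0.001 0 0 0 0 0 0", grip_force=60)

```text
time: 3.85
ee_pos: [0.4397, -0.2259, 0.0827]
tcp_rot: [2.512, 1.885, -0.001]
contact_force: [2.2, 0.1, 5.7]
grip_width: 0.356
```

```bash
python3 - <<'E'
from h import *
goto([0.439,-0.225,0.225],-16); print(get_obs()["wrist_torque"])
E
```

```text
shift [ 0.0005 -0.0009 -0.1423] turn [ 0.04  0.07 -0.22] | dist 0.142 yang -16.2 -> -16.0 j7 0.45 TCP [ 0.4397 -0.2259  0.0827] F [2.24 0.11 5.71] t 3.85 g 0.356
[ 0.11860845 -0.24242721 -0.03227331]
```

step_arm(plan="0 0 -0.01 0 0 0 0; 0 0 -0.03 0 0 0 0; 0 0 -0.06 0 0 0 0; 0 0 -0.09 0 0 0 0; 0 0 -0.12 0 0 0 0")

```text
time: 4.35
ee_pos: [0.4361, -0.2248, 0.2013]
tcp_rot: [-2.509, -1.881, 0.009]
contact_force: [0.7, 0.1, -4.7]
grip_width: 0.356
```

step_arm(plan="0 0 -0.02 0 0 0 0; 0 0 -0.02 0 0 0 0; 0 0 -0.02 0 0 0 0")

```text
time: 4.65
ee_pos: [0.4371, -0.2249, 0.2203]
tcp_rot: [-2.51, -1.882, 0.007]
contact_force: [-0.3, -0.1, -4.8]
grip_width: 0.353
```

```bash
python3 - <<'E'
from h import *
goto([0.555,0.195,0.222],-16); print(get_obs()["wrist_torque"])
for n in ("top",):
    f=grab_frame(n); cv2.imwrite("pics/%s5.png"%n,f["image"][:,:,::-1])
E
```

```text
shift [ 0.4361 -0.0044 -0.002 ] turn [-0.34  0.04 -0.26] | dist 0.436 yang -16.3 -> -16.0 j7 0.33 TCP [ 0.4371 -0.2249  0.2203] F [-0.35 -0.1  -4.83] t 4.65 g 0.353
[-0.05599868 -0.04290035  0.01845848]
```

View pics/top5.png

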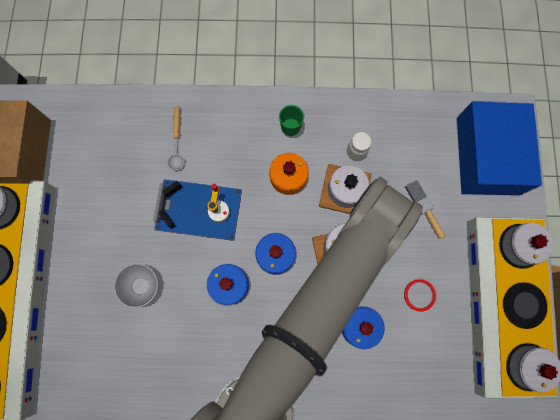

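```bash
python3 - <<'E'
from h import *
goto([0.535,0.02,0.222],-6.5)
E
```

```text
shift [ 0.2622  0.0259 -0.0028] turn [-0.43 -0.   -9.75] | dist 0.263 yang -16.2 -> -6.5 j7 0.33 TCP [ 0.4368 -0.2245  0.2196] F [-0.31  0.14 -5.22] t 4.7 g 0.355
```

step_arm(plan="0.02 0.002 -0.003 -0.4 0 -1 0; 0.05 0.005 -0.003 -0.4 0 -2 0; 0.085 0.008 -0.003 -0.4 0 -3.5 0; 0.12 0.012 -0.003 -0.4 0 -5 0; 0.16 0.016 -0.003 -0.4 0 -6.5 0")

```text
time: 5.2
ee_pos: [0.497, -0.0758, 0.2221]
tcp_rot: [2.402, 2.023, -0.004]
contact_force: [1.9, -0.4, -4.2]
grip_width: 0.36
```

step_arm(plan="0.034 0.003 0 0 0 -1.3 0; 0.064 0.0055 0 0 0 -2.2 0; 0.086 0.007 0 0 0 -2.7 0; 0.102 0.008 0 0 0 -3.2 0; 0.102 0.008 0 0 0 -3.2 0")

```text
time: 5.7
ee_pos: [0.523, 0.0262, 0.2223]
tcp_rot: [2.339, 2.096, -0.001]
contact_force: [-0.1, -0.1, -4.3]
grip_width: 0.356
```

step_arm(plan="0 0 0 0 0 0 0; 0 0 0 0 0 0 0")

```text
time: 5.9
ee_pos: [0.5233, 0.0202, 0.2241]
tcp_rot: [2.345, 2.084, -0.0]
contact_force: [-0.3, 0.1, -3.9]
grip_width: 0.357
```

```bash
python3 - <<'E'
from h import *
import pickle
goto([0.555,0.195,0.222],-6.5)
d={n:grab_frame(n) for n in("wrist","scene","top")}; pickle.dump(d,open("f6.pkl","wb"))
for n in d: cv2.imwrite("pics/%s6.png"%n,d[n]["image"][:,:,::-1])
goto([0.555,0.195,0.222],-6.5)
E
```

```text
shift [0.1773 0.0109 0.0015] turn [ 0.2   0.19 -0.25] | dist 0.178 yang -6.7 -> -6.5 j7 -0.04 TCP [0.5233 0.0202 0.2241] F [-0.27  0.09 -3.91] t 5.9 g 0.357
shift [0.1763 0.0109 0.0021] turn [ 0.24  0.11 -0.21] | dist 0.177 yang -6.7 -> -6.5 j7 -0.04 TCP [0.5236 0.0212 0.2244] F [ 1.   -0.67 -4.23] t 6.05 g 0.358
```

View pics/wrist6.png

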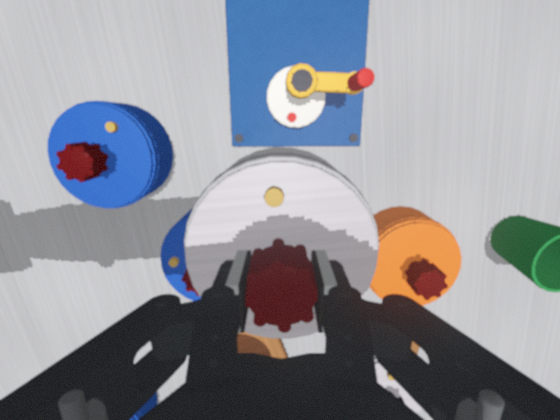

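View pics/scene6.png

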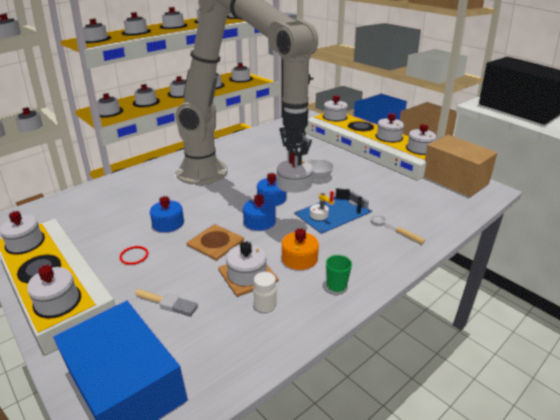

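```bash
cat >> h.py <<'E'
def hsvmask(f,lo,hi):
    return cv2.inRange(cv2.cvtColor(f["image"],cv2.COLOR_RGB2HSV),lo,hi)>0
def near(f,c,r,z0,z1):
    W=cloud(f); return (W[...,2]>z0)&(W[...,2]<z1)&(np.hypot(W[...,0]-c[0],W[...,1]-c[1])<r),W
def fitc(P):
    A=np.c_[2*P[:,:2],np.ones(len(P))]; s=np.linalg.lstsq(A,(P[:,:2]**2).sum(1),rcond=None)[0]; return s[:2],np.sqrt(s[2]+s[:2]@s[:2])
E
python3 - <<'E'
from h import *
import pickle; d=pickle.load(open("f6.pkl","rb"))
for n,c in(("wrist",None),("top",None)):
    f=d[n]; 
    for nm,cc,r,z0,z1 in(("hub",(.553,.121),.02,.086,.098),("peg",(.597,.115),.02,.119,.135),("cam",(.549,.11),.045,.034,.044),("lid",(.523,.021),.075,.20,.225)):
        m,W=near(f,cc,r,z0,z1)
        if m.sum()<5: print(n,nm,"none");continue
        P=W[m]; (a,b),rr=cv2.minEnclosingCircle(P[:,:2].astype(np.float32)); print(n,nm,m.sum(),round(a,4),round(b,4),round(rr,4),"z",np.median(P[:,2]).round(4),"mean",P[:,:2].mean(0).round(4))
f=d["wrist"]
crop(f,255,50,385,130,"w6c.png",6)
# plate: depth & blue
m=hsvmask(f,(95,120,60),(125,255,255)); W=cloud(f); m&=(abs(W[...,2]-.008)<.006)&(W[...,1]>.03)
P=W[m][:,:2].astype(np.float32); r=cv2.minAreaRect(P); print("plate rect",r)
v,u=np.nonzero(m); print(u.min(),u.max(),v.min(),v.max())
E
```

```text
wrist hub 1098 0.5555 0.1219 0.0179 z 0.0918 mean [0.5542 0.1222]
wrist peg 327 0.5958 0.1151 0.0068 z 0.1254 mean [0.5954 0.1161]
wrist cam 1911 0.548 0.1136 0.0302 z 0.0399 mean [0.544  0.1076]
wrist lid 18135 0.5225 0.0234 0.0547 z 0.2161 mean [0.5245 0.0412]
top hub none
top peg none
top cam none
top lid 547 0.5166 0.0029 0.0522 z 0.217 mean [ 0.5078 -0.0108]
plate rect ((0.5063256025314331, 0.1333751082420349), (0.26267316937446594, 0.17041829228401184), 4.079043865203857)
138 367 0 182
```

View pics/w6c.png

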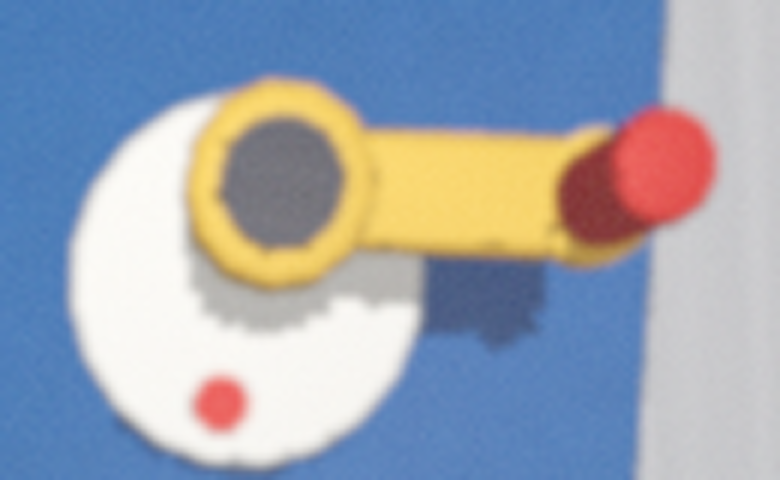

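```bash
python3 - <<'E'
from h import *
import pickle; d=pickle.load(open("f6.pkl","rb")); f=d["wrist"]
g=lambda u,v:(f,255+(u+.5)/6-.5,50+(v+.5)/6-.5)
print("hub",atz(*g(281,182),.092),"peg",atz(*g(664,165),.1255),"dot",atz(*g(221,404),.04),"cam",atz(*g(247,279),.04))
m,W=near(f,(.5232,.021),.075,.205,.225)
mm=m.astype(np.uint8); c=max(cv2.findContours(mm,cv2.RETR_EXTERNAL,cv2.CHAIN_APPROX_NONE)[0],key=len).reshape(-1,2)
P=W[c[:,1],c[:,0]]; P=P[np.abs(np.hypot(P[:,0]-.5225,P[:,1]-.0225)-.0545)<.004]; print("lid",fitc(P),len(P))
# plate edges in wrist
m=hsvmask(f,(95,120,60),(125,255,255)); 
row=[]
for v in (10,30,50,120,140):
    uu=np.nonzero(m[v,215:375])[0]+215; a,b=atz(f,uu.min()-.5,v,.008),atz(f,uu.max()+.5,v,.008); print(v,a.round(4),b.round(4),((a+b)/2).round(4))
E
```

```text
hub [0.5515418  0.12305776 0.092     ] peg [0.59583137 0.1161507  0.1255    ] dot [0.5419328  0.09443984 0.04      ] cam [0.54844274 0.11405642 0.04      ]
lid (array([0.52238377, 0.02368689]), np.float64(0.05286855469463655)) 388
10 [0.4876 0.2084 0.008 ] [0.6331 0.1918 0.008 ] [0.5604 0.2001 0.008 ]
30 [0.4857 0.1898 0.008 ] [0.6302 0.1733 0.008 ] [0.5579 0.1816 0.008 ]
50 [0.4836 0.1707 0.008 ] [0.6283 0.1541 0.008 ] [0.556  0.1624 0.008 ]
120 [0.4753 0.0991 0.008 ] [0.6207 0.0822 0.008 ] [0.548  0.0906 0.008 ]
140 [0.4729 0.077  0.008 ] [0.6175 0.0602 0.008 ] [0.5452 0.0686 0.008 ]
```

```bash
python3 - <<'E'
from h import *
goto([0.5616,0.199,0.222],-6.5)
E
```

```text
shift [0.181  0.017  0.0022] turn [ 0.24  0.11 -0.21] | dist 0.182 yang -6.7 -> -6.5 j7 -0.04 TCP [0.5236 0.0212 0.2244] F [ 1.   -0.67 -4.23] t 6.05 g 0.358
```

step_arm(plan="0.02 0.002 0 0.2 0.1 0 0; 0.05 0.005 0 0.2 0.1 -0.2 0; 0.085 0.008 0 0.2 0.1 -0.2 0; 0.12 0.011 0 0.2 0.1 -0.2 0; 0.15 0.014 0 0.2 0.1 -0.2 0")

```text
time: 6.55
ee_pos: [0.555, 0.172, 0.2242]
tcp_rot: [-2.34, -2.095, -0.002]
contact_force: [0.4, -0.5, -4.0]
grip_width: 0.356
```

step_arm(plan="0.02 0.002 0.002 0 0 0 0; 0.031 0.003 0.002 0 0 0 0; 0.031 0.003 0.002 0 0 0 0; 0.031 0.003 0.002 0 0 0 0; 0.031 0.003 0.002 0 0 0 0")

```text
time: 7.05
ee_pos: [0.5615, 0.1978, 0.2224]
tcp_rot: [2.344, 2.09, -0.0]
contact_force: [0.1, -0.5, -4.7]
grip_width: 0.358
```

```bash
python3 - <<'E'
from h import *
import pickle
goto([0.5616,0.199,0.12],-6.5)
d={n:grab_frame(n) for n in("wrist","scene")}; pickle.dump(d,open("f7.pkl","wb"))
for n in d: cv2.imwrite("pics/%s7.png"%n,d[n]["image"][:,:,::-1])
goto([0.5616,0.199,0.12],-6.5)
f=d["wrist"]
m,W=near(f,(.5606,.2015),.075,.205,.225)
c=max(cv2.findContours(m.astype(np.uint8),cv2.RETR_EXTERNAL,cv2.CHAIN_APPROX_NONE)[0],key=len).reshape(-1,2)
P=W[c[:,1],c[:,0]]; P=P[np.abs(np.hypot(P[:,0]-.5606,P[:,1]-.2015)-.0545)<.004]; print("lid",fitc(P),len(P))
E
```

```text
shift [ 0.0013 -0.0002  0.1024] turn [ 0.06  0.08 -0.06] | dist 0.102 yang -6.6 -> -6.5 j7 -0.31 TCP [0.5615 0.1978 0.2224] F [ 0.13 -0.47 -4.72] t 7.05 g 0.358
shift [0.0004 0.     0.1025] turn [ 0.06  0.02 -0.01] | dist 0.102 yang -6.5 -> -6.5 j7 -0.31 TCP [0.5614 0.1987 0.2225] F [ 0.14 -0.09 -5.45] t 7.15 g 0.357
lid (array([0.56062279, 0.20135839]), np.float64(0.05281817759656172)) 375
```

View pics/wrist7.png

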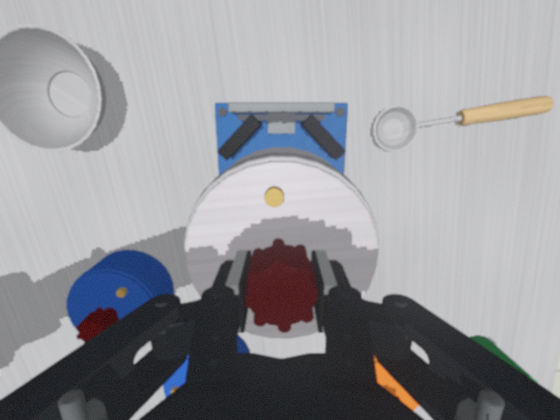

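View pics/scene7.png

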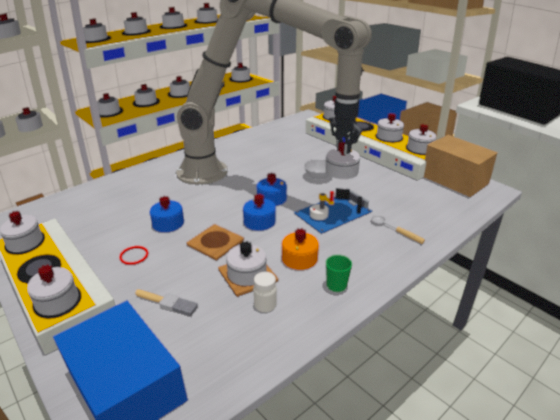

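```bash
python3 - <<'E'
from h import *
import pickle
d=pickle.load(open("f7.pkl","rb")); f=d["wrist"]
crop(f,205,90,360,185,"w7c.png",5)
for u in(222,283,342):
    col=f["image"][90:118,u].astype(int); print(u,[(90+i,tuple(c)) for i,c in enumerate(col)][6:18])
E
```

```text
222 [(96, (np.int64(192), np.int64(193), np.int64(196))), (97, (np.int64(192), np.int64(193), np.int64(195))), (98, (np.int64(193), np.int64(196), np.int64(197))), (99, (np.int64(193), np.int64(194), np.int64(196))), (100, (np.int64(193), np.int64(193), np.int64(195))), (101, (np.int64(186), np.int64(186), np.int64(191))), (102, (np.int64(161), np.int64(166), np.int64(180))), (103, (np.int64(112), np.int64(135), np.int64(176))), (104, (np.int64(77), np.int64(123), np.int64(181))), (105, (np.int64(75), np.int64(124), np.int64(184))), (106, (np.int64(76), np.int64(118), np.int64(172))), (107, (np.int64(88), np.int64(109), np.int64(149)))]
283 [(96, (np.int64(200), np.int64(201), np.int64(203))), (97, (np.int64(198), np.int64(198), np.int64(201))), (98, (np.int64(199), np.int64(200), np.int64(202))), (99, (np.int64(200), np.int64(200), np.int64(203))), (100, (np.int64(198), np.int64(198), np.int64(200))), (101, (np.int64(188), np.int64(189), np.int64(191))), (102, (np.int64(168), np.int64(169), np.int64(173))), (103, (np.int64(159), np.int64(163), np.int64(167))), (104, (np.int64(164), np.int64(167), np.int64(172))), (105, (np.int64(165), np.int64(169), np.int64(173))), (106, (np.int64(163), np.int64(167), np.int64(171))), (107, (np.int64(161), np.int64(167), np.int64(169)))]
342 [(96, (np.int64(195), np.int64(196), np.int64(198))), (97, (np.int64(195), np.int64(196), np.int64(200))), (98, (np.int64(195), np.int64(195), np.int64(198))), (99, (np.int64(195), np.int64(196), np.int64(198))), (100, (np.int64(195), np.int64(196), np.int64(199))), (101, (np.int64(187), np.int64(189), np.int64(194))), (102, (np.int64(163), np.int64(169), np.int64(183))), (103, (np.int64(117), np.int64(138), np.int64(175))), (104, (np.int64(83), np.int64(122), np.int64(178))), (105, (np.int64(83), np.int64(125), np.int64(179))), (106, (np.int64(86), np.int64(122), np.int64(173))), (107, (np.int64(97), np.int64(120), np.int64(159)))]
```

View pics/w7c.png

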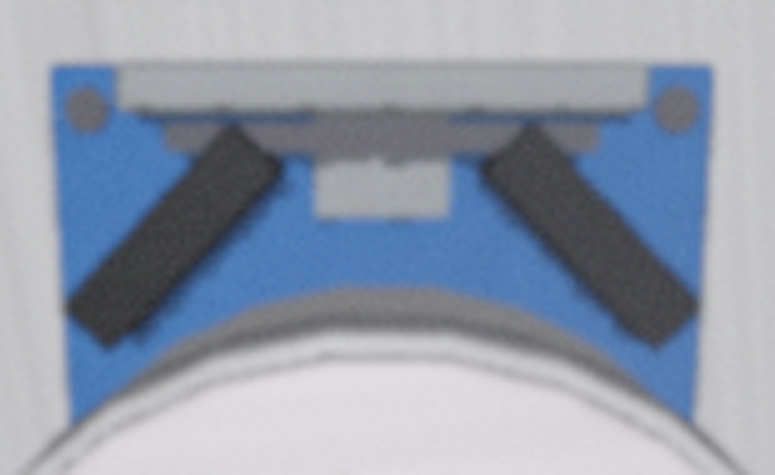

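```bash
python3 - <<'E'
from h import *
import pickle
d=pickle.load(open("f7.pkl","rb")); f=d["wrist"]
g=lambda u,v,z:atz(f,205+(u+.5)/5-.5,90+(v+.5)/5-.5,z)
bay=np.array([.5606,.2014]); a=np.radians(83.4); ex=np.array([np.sin(a),-np.cos(a)]); ey=np.array([np.cos(a),np.sin(a)])
loc=lambda p:np.array([(p[:2]-bay)@ex,(p[:2]-bay)@ey])*1000
for u,v in[(52,64),(712,64)]: print("corner",loc(g(u,v,.008)).round(1))
for p,q in(((283,172),(110,347)),((482,172),(655,347))):
    P,Q=loc(g(*p,.048)),loc(g(*q,.048)); t=(Q-P)/np.linalg.norm(Q-P); print(P.round(1),Q.round(1),"dist",abs(t[0]*P[1]-t[1]*P[0]).round(2))
E
```

```text
corner [-73.5  88.5]
corner [73.4 88.8]
[-20.   65.9] [-56.5  30.8] dist 61.31
[20.1 65.9] [56.8 31. ] dist 61.6
```

step_arm(plan="0.0015 0 0.02 0 0 0 0; 0.0015 0 0.05 0 0 0 0; 0.0015 0 0.085 0 0 0 0; 0.0015 0 0.105 0 0 0 0; 0.0015 0 0.115 0 0 0 0")

```text
time: 7.65
ee_pos: [0.5597, 0.201, 0.1048]
tcp_rot: [-2.341, -2.093, 0.006]
contact_force: [-0.3, 0.1, -4.6]
grip_width: 0.359
```

step_arm(plan="0 0 0.011 0 0 0 0; 0 0 0.018 0 0 0 0; 0 0 0.018 0 0 0 0; 0 0 0.018 0 0 0 0")

```text
time: 8.05
ee_pos: [0.5622, 0.2024, 0.09]
tcp_rot: [2.34, 2.095, 0.003]
contact_force: [-0.3, -0.1, -3.9]
grip_width: 0.355
```

```bash
python3 - <<'E'
from h import *
goto([0.5616,0.200,0.0767],-6.5)
import pickle
d={n:grab_frame(n) for n in("wrist","scene")}; pickle.dump(d,open("f8.pkl","wb"))
goto([0.5616,0.200,0.0767],-6.5);print(get_obs()["wrist_torque"])
crop(d["scene"],290,140,390,240,"s8.png",6);cv2.imwrite("pics/wrist8.png",d["wrist"]["image"][:,:,::-1])
E
```

```text
shift [-0.0025 -0.0003  0.0133] turn [ 0.12 -0.05  0.16] | dist 0.014 yang -6.3 -> -6.5 j7 -0.26 TCP [0.5622 0.2024 0.09  ] F [-0.33 -0.09 -3.9 ] t 8.05 g 0.355
shift [-0.0026 -0.0005  0.0135] turn [ 0.15 -0.07  0.17] | dist 0.014 yang -6.3 -> -6.5 j7 -0.26 TCP [0.5623 0.2025 0.0902] F [ 0.74  0.72 -4.56] t 8.15 g 0.356
[-0.04377506 -0.01983694 -0.00942745]
```

View pics/s8.png

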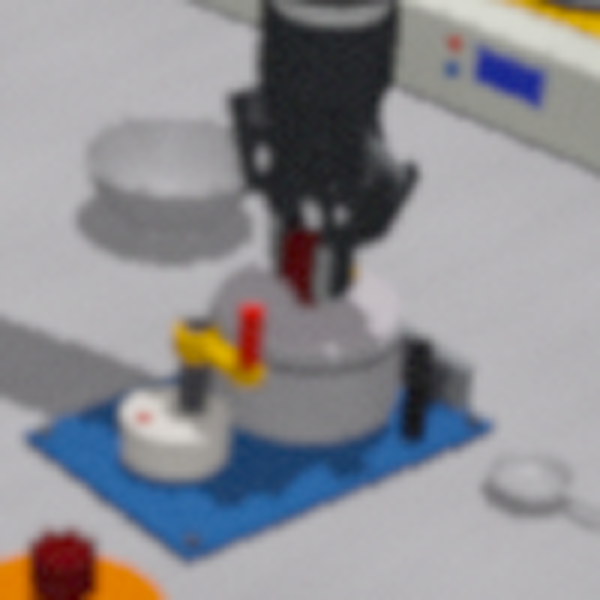

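View pics/wrist8.png

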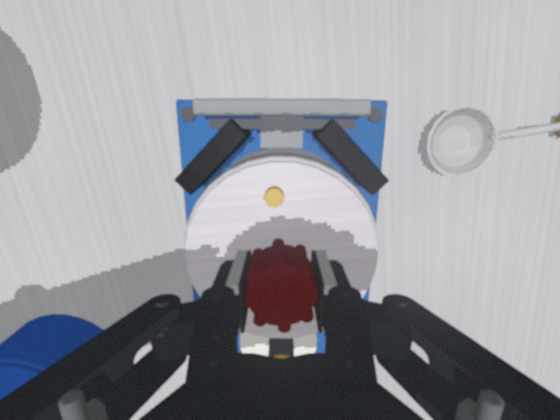

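```bash
python3 - <<'E'
from h import *
import pickle
f=pickle.load(open("f8.pkl","rb"))["wrist"]
crop(f,165,90,400,200,"w8c.png",3.3) if 0 else cv2.imwrite("pics/w8c.png",cv2.resize(f["image"][90:205,165:400,::-1],None,fx=3.4,fy=3.4,interpolation=cv2.INTER_CUBIC))
m,W=near(f,(.5606,.204),.075,.072,.095)
c=max(cv2.findContours(m.astype(np.uint8),cv2.RETR_EXTERNAL,cv2.CHAIN_APPROX_NONE)[0],key=len).reshape(-1,2)
P=W[c[:,1],c[:,0]]; P=P[np.abs(np.hypot(P[:,0]-.561,P[:,1]-.2045)-.0545)<.004]; print("lid",fitc(P),len(P),np.median(P[:,2]))
for u,v in[(212,155),(352,155),(230,135),(335,135),(280,108)]: print(u,v,W[v,u].round(4))
E
```

```text
lid (array([0.56122513, 0.20594063]), np.float64(0.052864481913851)) 370 0.0760711712032872
212 155 [0.5254 0.2602 0.0482]
352 155 [0.6095 0.2508 0.047 ]
230 135 [0.5379 0.2705 0.0477]
335 135 [0.5997 0.2638 0.048 ]
280 108 [0.5691 0.2828 0.0382]
```

View pics/w8c.png

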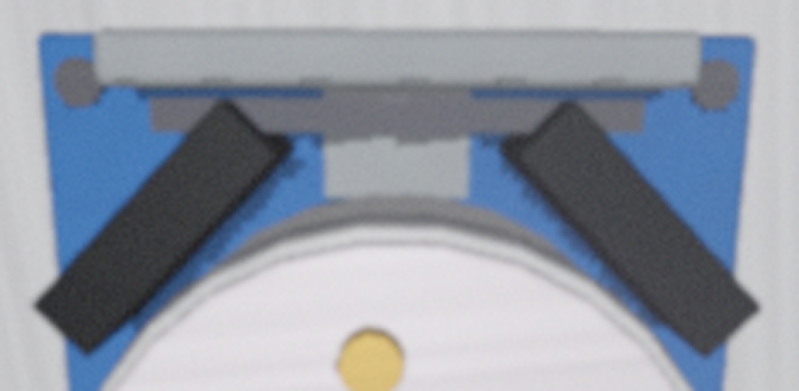

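```bash
python3 - <<'E'
from h import *
import pickle
f=pickle.load(open("f8.pkl","rb"))["wrist"]
g=lambda u,v,z:atz(f,165+(u+.5)/3.4-.5,90+(v+.5)/3.4-.5,z)
a=np.radians(83.4); ex=np.array([np.sin(a),-np.cos(a)]); ey=np.array([np.cos(a),np.sin(a)])
for bay in (np.array([.5612,.2055]),np.array([.5606,.2015])):
  loc=lambda p:np.array([(p[:2]-bay)@ex,(p[:2]-bay)@ey])*1000
  for u,v in[(40,35),(755,37)]: print("corner",loc(g(u,v,.008)).round(1))
  for p,q in(((265,148),(88,353)),((528,148),(705,353))):
    P,Q=loc(g(*p,.048)),loc(g(*q,.048)); t=(Q-P)/np.linalg.norm(Q-P); print(P.round(1),Q.round(1),"dist",abs(t[0]*P[1]-t[1]*P[0]).round(2))
  print("hub at",loc(np.array([.5515,.123])))
E
```

```text
corner [-73.6  83.9]
corner [73.6 84.4]
[-23.1  63. ] [-56.7  26.3] dist 59.57
[22.6 63.3] [56.8 26.9] dist 59.82
hub at [ -0.15340091 -83.06814352]
corner [-73.5  87.9]
corner [73.8 88.4]
[-22.9  67.1] [-56.6  30.3] dist 62.2
[22.8 67.3] [56.9 31. ] dist 62.68
hub at [-1.71258533e-02 -7.90256902e+01]
```

step_arm(plan="-0.0025 0 0.004 0.1 0 0 0; -0.0025 0 0.008 0.1 0 0 0; -0.0025 0 0.011 0.1 0 0 0; -0.0025 0 0.013 0.1 0 0 0; -0.0025 0 0.013 0.1 0 0 0")

```text
time: 8.65
ee_pos: [0.5611, 0.1997, 0.0767]
tcp_rot: [-2.34, -2.094, 0.001]
contact_force: [-1.0, -1.7, 1.2]
grip_width: 0.356
```

```bash
python3 - <<'E'
from h import *
goto([0.5616,0.200,0.0767],-6.5);print(get_obs()["wrist_torque"])
E
```

```text
shift [0.0004 0.0004 0.    ] turn [-0.08 -0.01  0.16] | dist 0.001 yang -6.3 -> -6.5 j7 -0.25 TCP [0.5611 0.1997 0.0767] F [-1.05 -1.67  1.2 ] t 8.65 g 0.356
[-0.14129246  0.61059043  0.04531016]
```

step_arm(plan="0 0 0 0 0 0 40; 0 0 0 0 0 0 50; 0 0 0 0 0 0 65; 0 0 0 0 0 0 65; 0 0 0 0 0 0 65")

```text
time: 9.15
ee_pos: [0.5614, 0.1999, 0.0762]
tcp_rot: [-2.34, -2.095, 0.0]
contact_force: [0.1, 0.1, -0.4]
grip_width: 0.65
```

step_arm(plan="0 0 -0.01 0 0 0 65; 0 0 -0.03 0 0 0 65; 0 0 -0.06 0 0 0 65; 0 0 -0.1 0 0 0 65; 0 0 -0.12 0 0 0 65")

```text
time: 9.65
ee_pos: [0.5633, 0.1999, 0.2007]
tcp_rot: [2.34, 2.094, 0.008]
contact_force: [0.8, 0.5, 0.6]
grip_width: 0.651
```

step_arm(plan="-0.05 0 0 0 0 0 40; -0.10 0 0 0 0 0 40; -0.14 0 0 0 0 0 30; -0.14 0 0 0 0 0 30; -0.14 0 0 0 0 0 30")

```text
time: 10.15
ee_pos: [0.5461, 0.0593, 0.1972]
tcp_rot: [-2.344, -2.091, -0.002]
contact_force: [-0.2, 1.7, -0.4]
grip_width: 0.295
```

```bash
python3 - <<'E'
from h import *
goto([0.5956,0.116,0.16],81)
import pickle
d={n:grab_frame(n) for n in("wrist","scene")}; pickle.dump(d,open("f9.pkl","wb"))
goto([0.5956,0.116,0.16],81)
crop(d["scene"],290,140,390,240,"s9.png",6);cv2.imwrite("pics/wrist9.png",d["wrist"]["image"][:,:,::-1])
E
```

```text
shift [0.0619 0.0427 0.0372] turn [ 7.000e-02 -5.000e-02 -8.754e+01] | dist 0.084 yang -6.5 -> 81.0 j7 -0.07 TCP [0.5461 0.0593 0.1972] F [-0.18  1.72 -0.44] t 10.15 g 0.295
shift [0.0586 0.0435 0.0365] turn [ 4.000e-02 -1.100e-01 -8.722e+01] | dist 0.082 yang -6.2 -> 81.0 j7 -0.07 TCP [0.5461 0.0624 0.1965] F [-0.91  0.32 -0.37] t 10.25 g 0.303
```

View pics/s9.png

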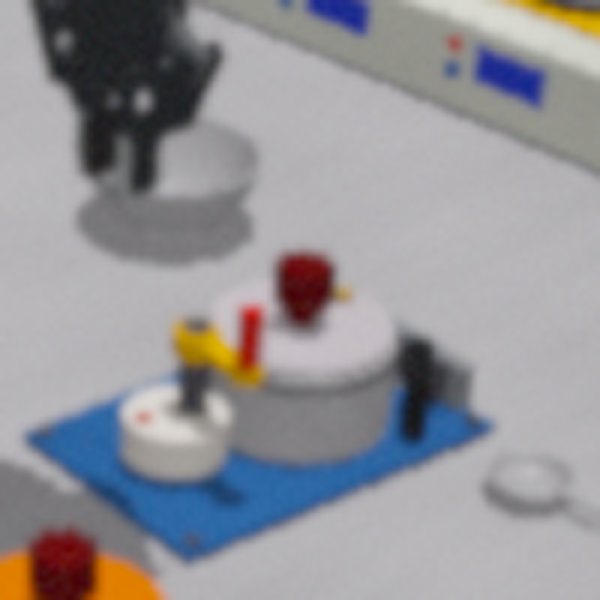

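View pics/wrist9.png

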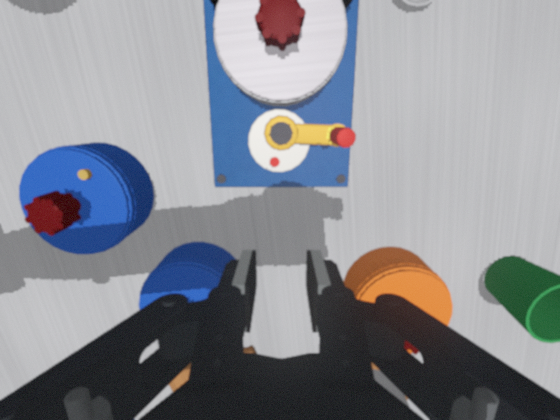

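```bash
python3 - <<'E'
from h import *
import pickle
d=pickle.load(open("f9.pkl","rb"));f=d["wrist"]
crop(f,240,100,370,200,"w9c.png",6)
for nm,cc,r,z0,z1 in(("hub",(.5515,.123),.016,.089,.095),("peg",(.596,.116),.015,.120,.131),("lid",(.561,.2035),.075,.062,.075)):
    m,W=near(f,cc,r,z0,z1);P=W[m]; (a,b),rr=cv2.minEnclosingCircle(P[:,:2].astype(np.float32)); print(nm,m.sum(),round(a,4),round(b,4),round(rr,4),"z",np.median(P[:,2]).round(4))
A=np.c_[P[:,:2]-P[:,:2].mean(0),np.ones(len(P))]; print("lid tilt deg",np.degrees(np.linalg.lstsq(A,P[:,2],rcond=None)[0][:2]))
E
```

```text
hub 997 0.5527 0.1226 0.0149 z 0.0921
peg 336 0.596 0.1156 0.0071 z 0.1257
lid 9580 0.5598 0.2008 0.0549 z 0.0688
lid tilt deg [0.03854312 0.70933449]
```

View pics/w9c.png

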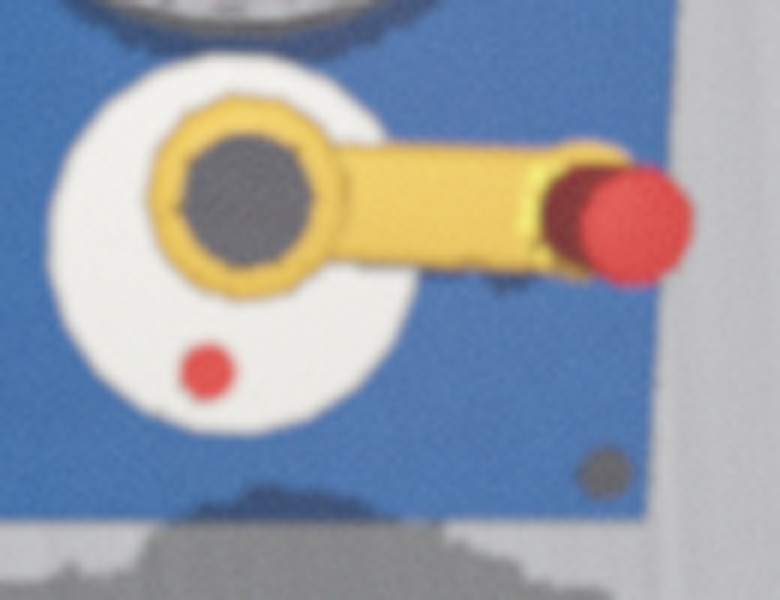

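step_arm(plan="0.06 0.043 0.01 0 0 -87 30; 0.06 0.043 0.01 0 0 -87 30; 0.06 0.043 0.01 0 0 -87 30; 0.06 0.043 0.01 0 0 -87 30; 0.06 0.043 0.01 0 0 -87 30")

```text
time: 10.75
ee_pos: [0.5951, 0.1184, 0.1855]
tcp_rot: [-1.395, -2.813, 0.0]
contact_force: [0.6, 0.2, -0.0]
grip_width: 0.3
```

```bash
python3 - <<'E'
from h import *
goto([0.596,0.1156,0.16],80.6)
E
```

```text
shift [-0.0028 -0.001   0.0255] turn [-3.000e-02 -1.200e-01 -4.336e+01] | dist 0.026 yang 37.2 -> 80.6 j7 0.56 TCP [0.5951 0.1184 0.1855] F [ 0.6   0.2  -0.05] t 10.75 g 0.3
```

step_arm(plan="-0.002 0 0.02 0 0 -43 30; -0.002 0 0.02 0 0 -43 30; -0.002 0 0.02 0 0 -43 30; -0.002 0 0.02 0 0 -43 30; -0.002 0 0.02 0 0 -43 30")

```text
time: 11.25
ee_pos: [0.5962, 0.1166, 0.1658]
tcp_rot: [-0.269, -3.128, -0.002]
contact_force: [-0.5, 1.0, 0.4]
grip_width: 0.297
```

step_arm(plan="0 0 0 0 0 0 30; 0 0 0 0 0 0 30")

```text
time: 11.45
ee_pos: [0.5963, 0.1155, 0.1659]
tcp_rot: [-0.286, -3.127, -0.001]
contact_force: [-0.9, 0.2, 0.1]
grip_width: 0.3
```

```bash
python3 - <<'E'
from h import *
goto([0.596,0.1156,0.096],80.6)
f=grab_frame("wrist"); cv2.imwrite("pics/w10.png",f["image"][:,:,::-1])
m,W=near(f,(.596,.116),.015,.120,.131);P=W[m]; print(cv2.minEnclosingCircle(P[:,:2].astype(np.float32)),m.sum())
goto([0.596,0.1156,0.096],80.6)
E
```

```text
shift [ 0.0002 -0.      0.0699] turn [ 0.04 -0.09 -1.04] | dist 0.07 yang 79.6 -> 80.6 j7 1.25 TCP [0.5963 0.1155 0.1659] F [-0.92  0.15  0.06] t 11.45 g 0.3
((0.5961600542068481, 0.11581993848085403), 0.007143479306250811) 372
shift [0.0003 0.0004 0.0699] turn [ 0.02 -0.08 -1.04] | dist 0.07 yang 79.6 -> 80.6 j7 1.25 TCP [0.5963 0.1151 0.1659] F [-0.27  0.17  0.1 ] t 11.5 g 0.302
```

View pics/w10.png

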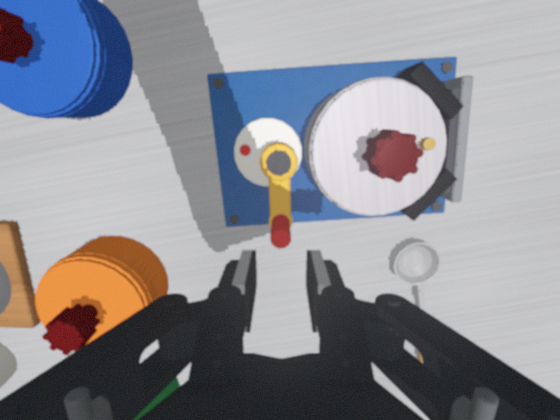

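step_arm(plan="0 0 0.02 0 0 -1 30; 0 0 0.04 0 0 -1 30; 0 0 0.055 0 0 -1 30; 0 0 0.065 0 0 -1 30; 0 0 0.069 0 0 -1 30")

```text
time: 12.0
ee_pos: [0.5956, 0.1142, 0.0959]
tcp_rot: [-0.258, -3.128, 0.001]
contact_force: [0.5, -0.8, -0.3]
grip_width: 0.3
```

step_arm(plan="0 0 0 0 0 0 30; 0 0 0 0 0 0 30")

```text
time: 12.2
ee_pos: [0.597, 0.1141, 0.0979]
tcp_rot: [0.258, 3.131, 0.001]
contact_force: [0.3, 0.3, -0.5]
grip_width: 0.298
```

```bash
python3 - <<'E'
from h import *
goto([0.596,0.1156,0.096],80.6)
f=grab_frame("wrist"); cv2.imwrite("pics/w11.png",f["image"][:,:,::-1])
E
```

```text
shift [0.0012 0.0013 0.0019] turn [ 0.03  0.02 -0.01] | dist 0.003 yang 80.6 -> 80.6 j7 1.28 TCP [0.597  0.1141 0.0979] F [ 0.27  0.33 -0.53] t 12.2 g 0.298
```

View pics/w11.png

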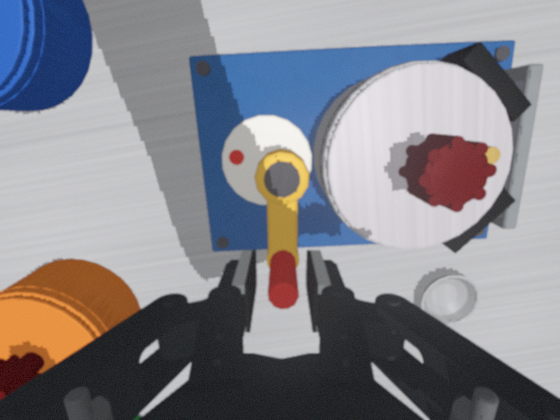

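step_arm(plan="0.0002 -0.0047 0 0 0 6 24; 0.001 -0.0093 0 0 0 12 24; 0.0022 -0.0138 0 0 0 18 24; 0.0038 -0.0181 0 0 0 24 24; 0.006 -0.0223 0 0 0 30 24", grip_force=20)

```text
time: 12.75
ee_pos: [0.5891, 0.0971, 0.0982]
tcp_rot: [1.06, 2.954, 0.011]
contact_force: [2.9, 4.1, -3.2]
grip_width: 0.24
```

```bash
cat >> h.py <<'E'
HUB=np.array([.552,.1229])
def knob(o=None):
    o=o or get_obs(); p=o["ee_pos"][:2]-HUB; r=np.linalg.norm(p); u=p/r; t=np.array([-u[1],u[0]])
    M=R.from_rotvec(o["tcp_rot"]).as_matrix(); F=o["contact_force"]
    print("t",round(o["time"],2),"r",r.round(4),"ang",np.degrees(np.arctan2(p[1],p[0])).round(1),"toolY",np.degrees(np.arctan2(M[1,1],M[0,1])).round(1),"Ft",(F[:2]@t).round(2),"Fr",(F[:2]@u).round(2),"Fz",F[2].round(2),"z",o["ee_pos"][2].round(4),"j7",o["joint_positions"][6].round(2),"g",round(o["grip_width"],3))
E
python3 -c "
from h import *
knob()"
```

```text
t 12.75 r 0.0452 ang -34.8 toolY 50.5 Ft 5.01 Fr 0.07 Fz -3.23 z 0.0982 j7 0.84 g 0.24
```

step_arm(plan="0.0002 -0.0047 0 0 0 6 24; 0.001 -0.0093 0 0 0 12 24; 0.0022 -0.0138 0 0 0 18 24; 0.0038 -0.0181 0 0 0 24 24; 0.006 -0.0223 0 0 0 30 24")

```text
time: 13.25
ee_pos: [0.5715, 0.0821, 0.0982]
tcp_rot: [1.789, 2.577, 0.011]
contact_force: [6.1, 3.8, -5.1]
grip_width: 0.241
```

```bash
python3 -c "
from h import *
knob()"
```

```text
t 13.25 r 0.0452 ang -64.5 toolY 20.5 Ft 7.14 Fr -0.84 Fz -5.14 z 0.0982 j7 0.39 g 0.241
```

step_arm(plan="0 0 0 0 0 0 24; 0 0 0 0 0 0 24")

```text
time: 13.45
ee_pos: [0.5705, 0.0813, 0.0982]
tcp_rot: [1.785, 2.582, 0.008]
contact_force: [4.6, 2.4, -2.8]
grip_width: 0.245
```

```bash
python3 -c "
from h import *
knob()"
```

```text
t 13.45 r 0.0455 ang -66.0 toolY 20.7 Ft 5.2 Fr -0.29 Fz -2.8 z 0.0982 j7 0.39 g 0.245
```

step_arm(plan="0.0001 -0.0024 0 0 0 3 24; 0.0002 -0.0047 0 0 0 6 24; 0.0002 -0.0047 0 0 0 6 24")

```text
time: 13.75
ee_pos: [0.5663, 0.0798, 0.0982]
tcp_rot: [1.919, 2.484, 0.009]
contact_force: [5.1, 2.4, -3.9]
grip_width: 0.244
```

```bash
python3 -c "
from h import *
knob()"
```

```text
t 13.75 r 0.0455 ang -71.6 toolY 14.6 Ft 5.6 Fr -0.62 Fz -3.94 z 0.0982 j7 0.3 g 0.244
```

step_arm(plan="0.0001 -0.0024 0 0 0 3 24; 0.0002 -0.0047 0 0 0 6 24; 0.0002 -0.0047 0 0 0 6 24")

```text
time: 14.05
ee_pos: [0.5618, 0.0786, 0.0982]
tcp_rot: [2.046, 2.38, 0.009]
contact_force: [5.8, 1.3, -3.8]
grip_width: 0.24
```

```bash
python3 -c "
from h import *
knob()"
```

```text
t 14.05 r 0.0453 ang -77.6 toolY 8.6 Ft 5.94 Fr -0.06 Fz -3.76 z 0.0982 j7 0.21 g 0.24
```

step_arm(plan="0.0001 -0.0024 0 0 0 3 24; 0.0002 -0.0047 0 0 0 6 24; 0.0002 -0.0047 0 0 0 6 24")

```text
time: 14.35
ee_pos: [0.5572, 0.0779, 0.0982]
tcp_rot: [2.168, 2.269, 0.009]
contact_force: [5.0, 2.2, -3.9]
grip_width: 0.245
```

```bash
python3 -c "
from h import *
knob()"
```

```text
t 14.35 r 0.0453 ang -83.4 toolY 2.6 Ft 5.24 Fr -1.61 Fz -3.86 z 0.0982 j7 0.11 g 0.245
```

step_arm(plan="0.0001 -0.0024 0 0 0 3 24; 0.0002 -0.0047 0 0 0 6 24; 0.0002 -0.0047 0 0 0 6 24")

```text
time: 14.65
ee_pos: [0.5526, 0.0777, 0.0983]
tcp_rot: [2.284, 2.153, 0.009]
contact_force: [4.5, 1.5, -4.2]
grip_width: 0.241
```

```bash
python3 -c "
from h import *
knob()"
```

```text
t 14.65 r 0.0452 ang -89.2 toolY -3.4 Ft 4.49 Fr -1.43 Fz -4.24 z 0.0983 j7 0.02 g 0.241
```

step_arm(plan="0.0001 -0.0024 0 0 0 3 24; 0.0002 -0.0047 0 0 0 6 24; 0.0002 -0.0047 0 0 0 6 24")

```text
time: 14.95
ee_pos: [0.5481, 0.0779, 0.0984]
tcp_rot: [2.394, 2.03, 0.009]
contact_force: [5.4, 1.0, -3.6]
grip_width: 0.24
```

```bash
python3 -c "
from h import *
knob()
f=grab_frame('wrist'); cv2.imwrite('pics/w12.png',f['image'][:,:,::-1])"
```

```text
t 14.95 r 0.0452 ang -95.0 toolY -9.4 Ft 5.33 Fr -1.44 Fz -3.61 z 0.0984 j7 -0.08 g 0.24
```

View pics/w12.png

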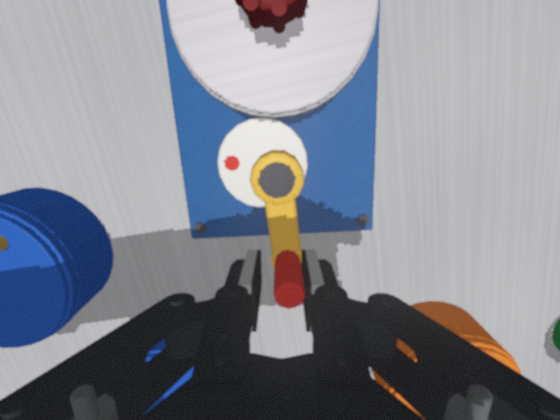

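step_arm(plan="0.0001 -0.0024 0 0 0 3 24; 0.0002 -0.0047 0 0 0 6 24; 0.0002 -0.0047 0 0 0 6 24")

```text
time: 15.3
ee_pos: [0.5446, 0.0786, 0.0986]
tcp_rot: [2.495, 1.901, 0.012]
contact_force: [7.1, 1.2, -5.2]
grip_width: 0.244
```

```bash
python3 -c "
from h import *
knob()"
```

```text
t 15.3 r 0.0449 ang -99.4 toolY -15.4 Ft 6.84 Fr -2.38 Fz -5.24 z 0.0986 j7 -0.18 g 0.244
```

step_arm(plan="0.0001 -0.0024 0 0 0 3 24; 0.0002 -0.0047 0 0 0 6 24; 0.0002 -0.0047 0 0 0 6 24")

```text
time: 15.6
ee_pos: [0.5425, 0.0792, 0.099]
tcp_rot: [2.589, 1.765, 0.018]
contact_force: [12.5, -0.5, -8.4]
grip_width: 0.237
```

```bash
python3 -c "
from h import *
knob()"
```

```text
t 15.6 r 0.0447 ang -102.3 toolY -21.4 Ft 12.35 Fr -2.13 Fz -8.36 z 0.099 j7 -0.28 g 0.237
```

step_arm(plan="0.0001 -0.0024 0 0 0 3 24; 0.0002 -0.0047 0 0 0 6 24; 0.0002 -0.0047 0 0 0 6 24")

```text
time: 15.9
ee_pos: [0.5407, 0.0799, 0.0995]
tcp_rot: [2.675, 1.624, 0.024]
contact_force: [16.9, -1.7, -10.4]
grip_width: 0.242
```

```bash
python3 -c "
from h import *
knob()"
```

```text
t 15.9 r 0.0444 ang -104.7 toolY -27.5 Ft 16.76 Fr -2.67 Fz -10.37 z 0.0995 j7 -0.38 g 0.242
```

step_arm(plan="0.0004 0.006 0 0 0 -6 24; 0.0004 0.006 0 0 0 -6 24")

```text
time: 16.1
ee_pos: [0.542, 0.0784, 0.0993]
tcp_rot: [2.59, 1.769, 0.012]
contact_force: [7.8, -1.7, -2.3]
grip_width: 0.241
```

```bash
python3 -c "
from h import *
knob()
f=grab_frame('wrist'); cv2.imwrite('pics/w13.png',f['image'][:,:,::-1]); s=grab_frame('scene'); crop(s,290,140,390,240,'s13.png',6)
knob()
import pickle; pickle.dump((f,s),open('f13.pkl','wb'))"
```

```text
t 16.1 r 0.0457 ang -102.7 toolY -21.3 Ft 7.98 Fr -0.09 Fz -2.34 z 0.0993 j7 -0.27 g 0.241
t 16.2 r 0.0457 ang -102.7 toolY -21.4 Ft 6.69 Fr -0.12 Fz -2.54 z 0.0993 j7 -0.28 g 0.239
```

View pics/w13.png

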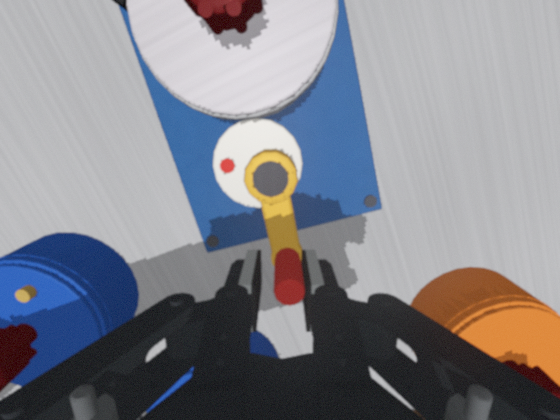

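View pics/s13.png

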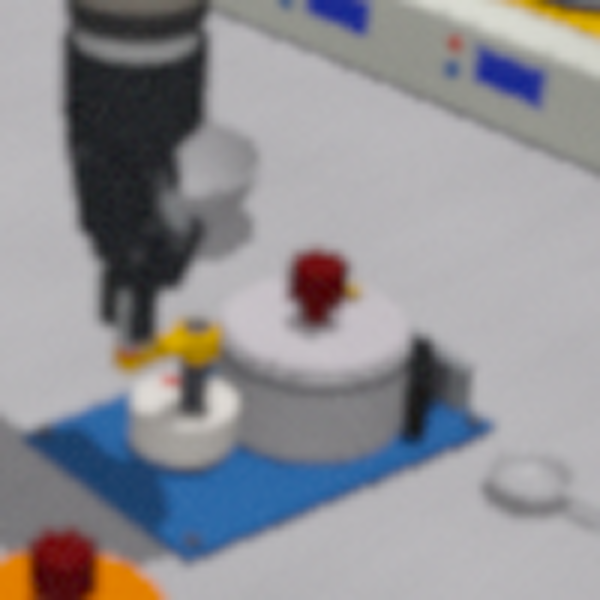

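```bash
python3 - <<'E'
from h import *
import pickle
f,s=pickle.load(open("f13.pkl","rb")); f9=pickle.load(open("f9.pkl","rb"))
for nm,g in(("before",f9["scene"]),("now",s)):
    m,W=near(g,(.563,.205),.075,.06,.078); P=W[m]; print(nm,"scene lid",cv2.minEnclosingCircle(P[:,:2].astype(np.float32)),m.sum(),np.median(P[:,2]))
    m=hsvmask(g,(0,120,40),(8,255,255))|hsvmask(g,(172,120,40),(180,255,255)); m&=np.hypot(W[...,0]-.563,W[...,1]-.205)<.03; v,u=np.nonzero(m); print("handle",u.mean().round(2),v.mean().round(2),atz(g,u.mean(),v.mean(),.094).round(4))
m,W=near(f,(.563,.205),.075,.06,.078); P=W[m]; y=P[:,1]
# lid circle near edge
c=max(cv2.findContours(m.astype(np.uint8),cv2.RETR_EXTERNAL,cv2.CHAIN_APPROX_NONE)[0],key=len).reshape(-1,2)
c=c[(c[:,1]>3)]; P=W[c[:,1],c[:,0]]; print("wrist lid",fitc(P),len(P))
f9w=f9["wrist"]; m,W=near(f9w,(.56,.2),.075,.06,.078); c=max(cv2.findContours(m.astype(np.uint8),cv2.RETR_EXTERNAL,cv2.CHAIN_APPROX_NONE)[0],key=len).reshape(-1,2); c=c[c[:,1]>3]; print("before wrist",fitc(W[c[:,1],c[:,0]]))
crop(f,190,100,330,310,"w13c.png",2.8) if 0 else cv2.imwrite("pics/w13c.png",cv2.resize(f["image"][100:310,190:330,::-1],None,fx=2.8,fy=2.8,interpolation=cv2.INTER_CUBIC))
print("peg top",atz(f,289,291,.1257),"hub",atz(f,270,178.5,.092),"dot",atz(f,228,165.5,.04))
print(W.shape)
E
```

```text
before scene lid ((0.565205991268158, 0.19924338161945343), 0.05549345538020134) 334 0.06944365021512744
handle 340.37 187.09 [0.5613 0.2018 0.094 ]
now scene lid ((0.5672330856323242, 0.20164240896701813), 0.05658331885933876) 414 0.06938745015080228
handle 342.56 186.86 [0.5651 0.2085 0.094 ]
wrist lid (array([0.5585225 , 0.19129623]), np.float64(0.04074608573616153)) 410
before wrist (array([0.55852741, 0.18940007]), np.float64(0.04326107232077298))
peg top [0.54413388 0.0794783  0.1257    ] hub [0.55169295 0.12288063 0.092     ] dot [0.52410454 0.13276791 0.04      ]
(420, 560, 3)
```

View pics/w13c.png

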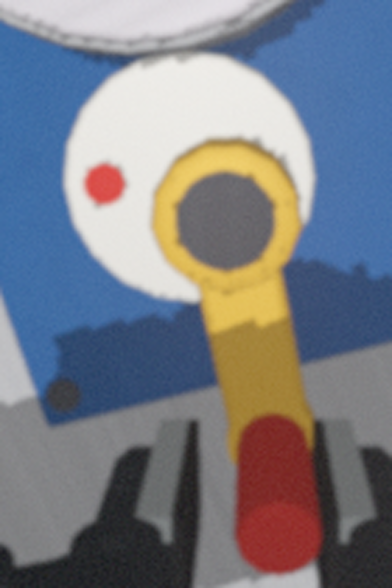

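step_arm(plan="0 -0.0015 0 0 0 0 24; 0 -0.0015 0 0 0 0 24; 0 -0.0015 0 0 0 0 24")

```text
time: 16.5
ee_pos: [0.5417, 0.0784, 0.0993]
tcp_rot: [2.59, 1.765, 0.016]
contact_force: [10.1, -2.6, -5.4]
grip_width: 0.243
```

```bash
python3 -c "
from h import *
knob();print(get_obs()['ee_pos'])"
```

```text
t 16.5 r 0.0456 ang -103.0 toolY -21.5 Ft 10.46 Fr 0.27 Fz -5.42 z 0.0993 j7 -0.28 g 0.243
[0.54174543 0.07842745 0.0993298 ]
```

step_arm(plan="0 -0.0015 0 0 0 0 24; 0 -0.0015 0 0 0 0 24; 0 -0.0015 0 0 0 0 24")

```text
time: 16.8
ee_pos: [0.5415, 0.0785, 0.0994]
tcp_rot: [2.588, 1.763, 0.018]
contact_force: [12.0, -1.8, -6.8]
grip_width: 0.241
```

```bash
python3 -c "
from h import *
knob();print(get_obs()['ee_pos'])
f=grab_frame('wrist')
import pickle; pickle.dump(f,open('w14.pkl','wb'))
cv2.imwrite('pics/w14c.png',cv2.resize(f['image'][100:310,190:330,::-1],None,fx=2.8,fy=2.8,interpolation=cv2.INTER_CUBIC))
knob()"
```

```text
t 16.8 r 0.0457 ang -103.3 toolY -21.5 Ft 12.08 Fr -1.01 Fz -6.8 z 0.0994 j7 -0.28 g 0.241
[0.54148258 0.07847268 0.09936818]
t 16.85 r 0.0456 ang -103.3 toolY -21.5 Ft 11.87 Fr -1.12 Fz -7.09 z 0.0994 j7 -0.28 g 0.241
```

View pics/w14c.png

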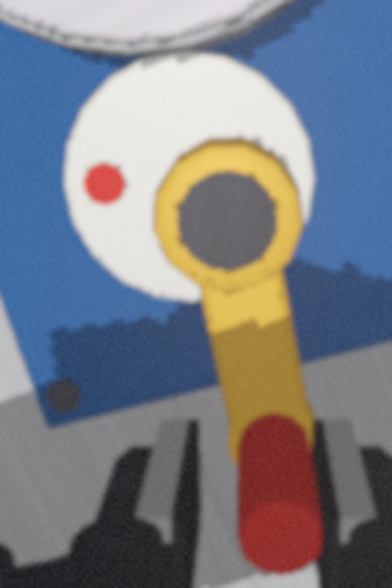

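```bash
python3 - <<'E'
from h import *
import pickle
from scipy.optimize import least_squares
f9=pickle.load(open("f9.pkl","rb"))["wrist"]; f14=pickle.load(open("w14.pkl","rb")); f13=pickle.load(open("f13.pkl","rb"))[0]
w10=None
for nm,f in(("f9",f9),("f13",f13),("f14",f14)):
    m,W=near(f,(.563,.205),.08,.06,.076)
    c=max(cv2.findContours(m.astype(np.uint8),cv2.RETR_EXTERNAL,cv2.CHAIN_APPROX_NONE)[0],key=len).reshape(-1,2)
    P=W[c[:,1],c[:,0]]; ok=(c[:,1]>3)&(P[:,1]<.175); P=P[ok]
    r=least_squares(lambda q:np.hypot(P[:,0]-q[0],P[:,1]-q[1])-.0548,[.56,.205],loss="soft_l1",f_scale=.001)
    print(nm,r.x.round(4),len(P),"rms",np.sqrt((r.fun**2).mean()).round(5),np.median(P[:,2]).round(4))
    mh,_=near(f,(.552,.1229),.0165,.089,.095); Q=W[mh]; print(" hub",cv2.minEnclosingCircle(Q[:,:2].astype(np.float32)))
# block front
f=pickle.load(open("f8.pkl","rb"))["wrist"]
for u,v in((400,140),(400,195)):
    uu,vv=165+u/3.4,90+v/3.4; W=cloud(f); print("block",W[int(vv),int(uu)].round(4))
E
```

```text
f9 [0.5596 0.2016] 122 rms 0.00038 0.0626
 hub ((0.5532717108726501, 0.12269102036952972), 0.015414395369589329)
f13 [0.5639 0.2083] 167 rms 0.00024 0.0627
 hub ((0.5515984892845154, 0.12156371772289276), 0.015214908868074417)
f14 [0.5638 0.2083] 167 rms 0.00023 0.0625
 hub ((0.5516815781593323, 0.1215428039431572), 0.015248511917889118)
block [0.5688 0.2683 0.0133]
block [0.5676 0.2572 0.0117]
```

```bash
python3 - <<'E'
from h import *
import pickle
f=pickle.load(open("f7.pkl","rb"))["wrist"]; W=cloud(f)
bay=np.array([.5606,.2014]); a=np.radians(83.4); ex=np.array([np.sin(a),-np.cos(a)]); ey=np.array([np.cos(a),np.sin(a)])
for u,v in((281,124),(281,128),(281,131),(281,133),(281,135),(281,140)): p=W[v,u]; print(u,v,p.round(4),((p[:2]-bay)@ex*1000).round(1),((p[:2]-bay)@ey*1000).round(1))
# wall points: inner face clouds below top
for fn in("f8","f7"):
  f=pickle.load(open(fn+".pkl","rb"))["wrist"]; W=cloud(f)
  L=np.stack([(W[...,:2]-bay)@ex,(W[...,:2]-bay)@ey],-1)*1000
  m=(W[...,2]>.043)&(W[...,2]<.052)&(L[...,1]>15)&(L[...,1]<85)&(abs(L[...,0])<85)&(f["image"].max(-1)<90)
  for s in(-1,1):
    q=L[m&(L[...,0]*s>0)]; d=(abs(q[:,0])+q[:,1])/2**.5; print(fn,s,len(q),"normal dist pct 1,5,50,95",np.percentile(d,[1,5,50,95]).round(1))
E
```

```text
281 124 [0.5681 0.2663 0.011 ] -0.0 65.4
281 128 [0.5676 0.262  0.0119] -0.0 61.0
281 131 [0.5672 0.2588 0.0114] 0.0 57.7
281 133 [0.567  0.2566 0.0114] 0.0 55.6
281 135 [0.5667 0.2542 0.0076] 0.0 53.2
281 140 [0.5661 0.2487 0.0085] 0.0 47.6
f8 -1 1878 normal dist pct 1,5,50,95 [61.1 61.6 67.7 73.6]
f8 1 1893 normal dist pct 1,5,50,95 [61.  61.6 67.7 73.7]
f7 -1 646 normal dist pct 1,5,50,95 [61.2 61.7 67.6 73.4]
f7 1 656 normal dist pct 1,5,50,95 [60.8 61.3 67.3 73.2]
```

step_arm(plan="0 0 0 0 0 0 24; 0 0 0 0 0 0 24; 0 0 0 0 0 0 24; 0 0 0 0 0 0 24; 0 0 0 0 0 0 24")

```text
time: 17.35
ee_pos: [0.5415, 0.0785, 0.0993]
tcp_rot: [2.588, 1.763, 0.018]
contact_force: [13.2, -1.8, -7.8]
grip_width: 0.243
```

```bash
python3 -c "
from h import *
knob();o=get_obs();print(o['ee_pos'],o['wrist_torque'])
f=grab_frame('wrist')
s=grab_frame('scene'); crop(s,290,140,390,240,'s15.png',6)
cv2.imwrite('pics/w15.png',f['image'][:,:,::-1])
import pickle; pickle.dump((f,s),open('f15.pkl','wb'))
m,W=near(f,(.564,.208),.045,.064,.074);P=W[m];A=np.c_[P[:,:2]-P[:,:2].mean(0),np.ones(len(P))]; print(len(P),np.median(P[:,2]),'tilt',np.degrees(np.linalg.lstsq(A,P[:,2],rcond=None)[0][:2]))
for i in range(4): knob(); grab_frame('top')"
```

```text
t 17.35 r 0.0457 ang -103.3 toolY -21.5 Ft 13.24 Fr -1.28 Fz -7.83 z 0.0993 j7 -0.28 g 0.243
[0.54147923 0.07846275 0.09934799] [-0.33879274 -2.42332984  0.05381837]
12209 0.06887898186958569 tilt [0.00115888 0.03653231]
t 17.45 r 0.0456 ang -103.3 toolY -21.5 Ft 13.56 Fr -0.76 Fz -7.35 z 0.0994 j7 -0.28 g 0.243
t 17.5 r 0.0457 ang -103.3 toolY -21.5 Ft 12.8 Fr -0.94 Fz -6.89 z 0.0993 j7 -0.28 g 0.239
t 17.55 r 0.0457 ang -103.3 toolY -21.5 Ft 13.12 Fr -1.72 Fz -7.75 z 0.0993 j7 -0.28 g 0.242
t 17.6 r 0.0457 ang -103.3 toolY -21.5 Ft 12.42 Fr -1.51 Fz -7.85 z 0.0994 j7 -0.28 g 0.241
```

View pics/s15.png

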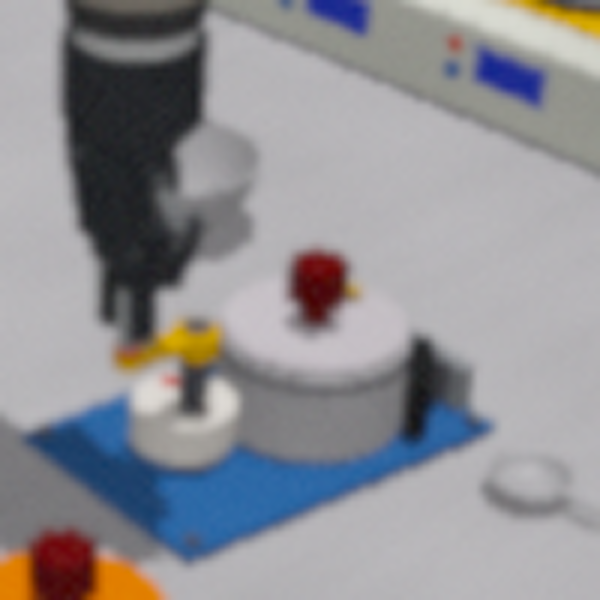

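View pics/w15.png

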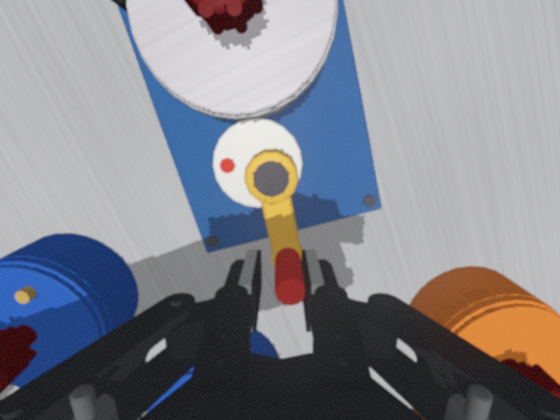

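step_arm(plan="0 0.004 0 0 0 0 24; 0 0.008 0 0 0 0 24; 0 0.0105 0 0 0 0 30; 0 0.0105 0 0 0 0 40")

```text
time: 18.05
ee_pos: [0.5436, 0.0759, 0.097]
tcp_rot: [-2.594, -1.769, 0.003]
contact_force: [0.4, 0.8, -0.4]
grip_width: 0.397
```

```bash
python3 -c "
from h import *
knob();o=get_obs();print(o['ee_pos'])"
```

```text
t 18.05 r 0.0477 ang -100.2 toolY -21.4 Ft 0.29 Fr -0.86 Fz -0.43 z 0.097 j7 -0.27 g 0.397
[0.54355165 0.07594214 0.09704297]
```

step_arm(plan="0 0 -0.02 0 0 0 40; 0 0 -0.06 0 0 0 40; 0 0 -0.1 0 0 0 40; 0.02 0 -0.12 0 0 -8 40; 0.045 0 -0.13 0 0 -15 40")

```text
time: 18.55
ee_pos: [0.5614, 0.1168, 0.2303]
tcp_rot: [2.339, 2.096, 0.005]
contact_force: [1.0, 0.1, 1.1]
grip_width: 0.399
```

step_arm(plan="0 0 0 0 0 0 40; 0 0 0 0 0 0 40; 0 0 0 0 0 0 40")

```text
time: 18.85
ee_pos: [0.5595, 0.1166, 0.2262]
tcp_rot: [-2.343, -2.09, 0.005]
contact_force: [0.5, 0.0, -0.5]
grip_width: 0.395
```

```bash
python3 -c "
from h import *
knob();o=get_obs();print(o['ee_pos'])
import pickle
f=grab_frame('wrist'); pickle.dump(f,open('w16.pkl','wb')); cv2.imwrite('pics/w16.png',f['image'][:,:,::-1])"
```

```text
t 18.85 r 0.0098 ang -40.3 toolY -6.5 Ft 0.37 Fr 0.37 Fz -0.51 z 0.2262 j7 -0.15 g 0.395
[0.55947453 0.11655649 0.22615602]
```

View pics/w16.png

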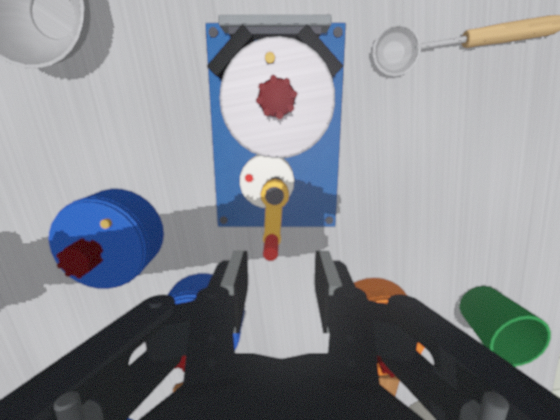

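```bash
python3 - <<'E'
from h import *
import pickle
from scipy.optimize import least_squares
f=pickle.load(open("w16.pkl","rb")); W=cloud(f)
crop(f,200,10,355,130,"w16c.png",5)
a=np.radians(83.4); ex=np.array([np.sin(a),-np.cos(a)]); ey=np.array([np.cos(a),np.sin(a)])
# plate corners via edges
bm=hsvmask(f,(95,110,60),(125,255,255))&(abs(W[...,2]-.008)<.005)&(W[...,1]>.03)&(W[...,0]>.45)
L0=np.stack([(W[...,:2]-[.5606,.2014])@ex,(W[...,:2]-[.5606,.2014])@ey],-1)*1000
q=L0[bm]; print("plate ex range",np.percentile(q[:,0],[.3,99.7]).round(1),"ey range",np.percentile(q[:,1],[.3,99.7]).round(1))
m=(W[...,2]>.043)&(W[...,2]<.052)&(L0[...,1]>15)&(L0[...,1]<90)&(abs(L0[...,0])<85)&(f["image"].max(-1)<90)
for s in(-1,1):
    q=L0[m&(L0[...,0]*s>0)]; d=(abs(q[:,0])+q[:,1])/2**.5; print(s,len(q),np.percentile(d,[1,5,50,95,99]).round(1))
m,_=near(f,(.563,.207),.075,.0655,.075); P=W[m]; 
c=max(cv2.findContours(m.astype(np.uint8),cv2.RETR_EXTERNAL,cv2.CHAIN_APPROX_NONE)[0],key=len).reshape(-1,2); P=W[c[:,1],c[:,0]]
r=least_squares(lambda q:np.hypot(P[:,0]-q[0],P[:,1]-q[1])-q[2],[.562,.207,.054],loss="soft_l1",f_scale=.001); print("lid",r.x.round(4)); pc=r.x[:2]
print("lid local",((pc-[.5606,.2014])@ex*1000).round(2),((pc-[.5606,.2014])@ey*1000).round(2))
for nm,cc,rr,z0,z1 in(("hub",(.552,.123),.016,.089,.096),("peg",(.545,.079),.015,.12,.131)):
    m,_=near(f,cc,rr,z0,z1);Q=W[m]; print(nm,cv2.minEnclosingCircle(Q[:,:2].astype(np.float32)),m.sum())
print("hub px",atz(f,275,194.5,.092),"peg px",atz(f,271,253,.1257))
for k in("f7","f8"):
    g=pickle.load(open(k+".pkl","rb"))["wrist"];Wg=cloud(g); L=np.stack([(Wg[...,:2]-[.5606,.2014])@ex,(Wg[...,:2]-[.5606,.2014])@ey],-1)*1000
    bm=hsvmask(g,(95,110,60),(125,255,255))&(abs(Wg[...,2]-.008)<.005)&(Wg[...,1]>.03)&(Wg[...,0]>.45)
    q=L[bm]; print(k,"plate ex",np.percentile(q[:,0],[.3,99.7]).round(1),"ey",np.percentile(q[:,1],[99.7]).round(1))
E
```

```text
plate ex range [-73.3  73. ] ey range [-138.4   86.3]
-1 829 [61.3 61.8 68.  74.1 74.9]
1 650 [61.3 63.  69.2 74.  74.6]
lid [0.5638 0.2077 0.0521]
lid local 2.48 6.66
hub ((0.5515009164810181, 0.12175341695547104), 0.014776116237044334) 665
peg ((0.5437238216400146, 0.0782960057258606), 0.006511540152132511) 188
hub px [0.55274262 0.1236042  0.092     ] peg px [0.54481118 0.07997154 0.1257    ]
f7 plate ex [-73.1  72.9] ey [87.]
f8 plate ex [-73.4  73.4] ey [87.6]
```

View pics/w16c.png

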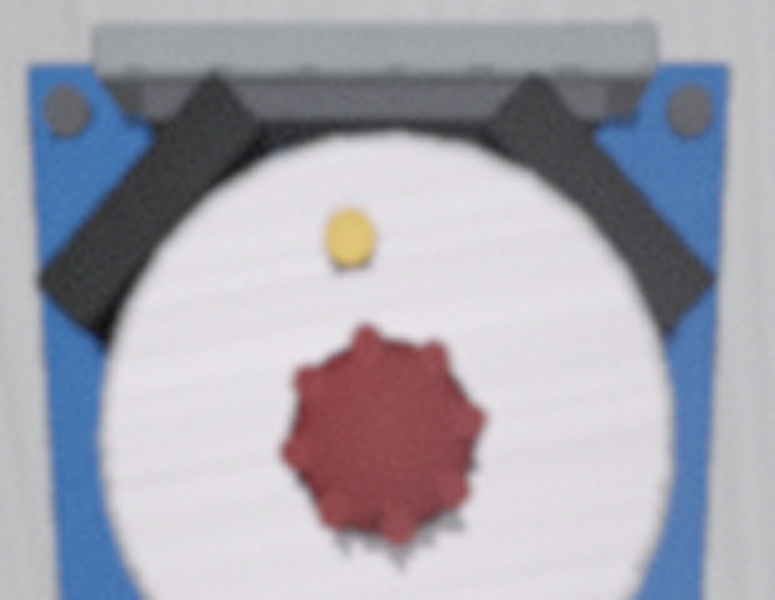

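```bash
python3 - <<'E'
from h import *
goto([0.5443,0.0793,0.16],-10)
goto([0.5443,0.0793,0.098],-10)
E
```

```text
shift [-0.0385 -0.0107  0.0663] turn [-0.18  0.08  3.45] | dist 0.077 yang -6.6 -> -10.0 j7 -0.15 TCP [0.5596 0.1164 0.2262] F [ 0.49 -0.36  0.21] t 18.9 g 0.402
shift [-0.0384 -0.0105  0.1283] turn [-0.18  0.08  3.45] | dist 0.134 yang -6.6 -> -10.0 j7 -0.15 TCP [0.5596 0.1164 0.2262] F [ 0.49 -0.36  0.21] t 18.9 g 0.402
```

step_arm(plan="-0.02 -0.005 0.02 0 0 2 30; -0.0385 -0.0105 0.045 0 0 3.5 30; -0.0385 -0.0105 0.066 0 0 3.5 30; -0.0385 -0.0105 0.066 0 0 3.5 30; -0.0385 -0.0105 0.066 0 0 3.5 30")

```text
time: 19.4
ee_pos: [0.5454, 0.0807, 0.161]
tcp_rot: [-2.405, -2.02, 0.002]
contact_force: [0.1, 0.6, 0.1]
grip_width: 0.305
```

```bash
python3 - <<'E'
from h import *
f=grab_frame("wrist")
goto([0.5443,0.0793,0.098],-10)
m,W=near(f,(.545,.079),.015,.12,.131);Q=W[m]; print(cv2.minEnclosingCircle(Q[:,:2].astype(np.float32)),m.sum())
cv2.imwrite('pics/w17.png',f['image'][:,:,::-1])
E
```

```text
shift [-0.0021 -0.0016  0.0639] turn [ 0.   -0.03  0.1 ] | dist 0.064 yang -9.9 -> -10.0 j7 -0.13 TCP [0.5463 0.0811 0.1619] F [-0.13  0.26  0.72] t 19.45 g 0.303
((0.5435113906860352, 0.0787055715918541), 0.006977079436182976) 383
```

View pics/w17.png

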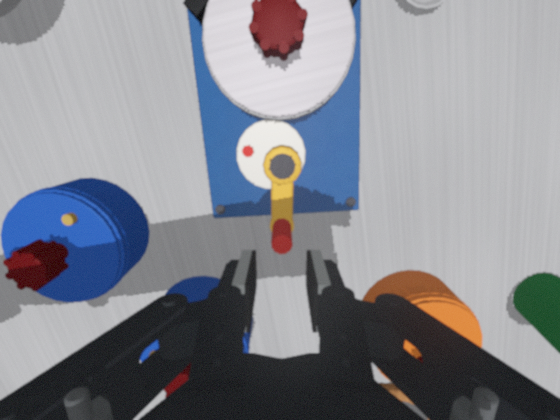

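step_arm(plan="-0.002 -0.002 0.02 0 0 0 30; -0.002 -0.002 0.04 0 0 0 30; -0.002 -0.002 0.055 0 0 0 30; -0.002 -0.002 0.0635 0 0 0 30; -0.002 -0.002 0.0635 0 0 0 26")

```text
time: 19.95
ee_pos: [0.5432, 0.0797, 0.0974]
tcp_rot: [-2.403, -2.022, 0.002]
contact_force: [0.5, 1.1, 0.8]
grip_width: 0.261
```

```bash
python3 - <<'E'
from h import *
knob(); print(get_obs()["ee_pos"])
E
```

```text
t 19.95 r 0.0441 ang -101.5 toolY -9.9 Ft 0.31 Fr -1.2 Fz 0.76 z 0.0974 j7 -0.09 g 0.261
[0.54324514 0.07968343 0.09743618]
```

step_arm(plan="0.0003 0.0054 0 0 0 -7 26; 0.0013 0.0108 0 0 0 -14 26; 0.0029 0.0159 0 0 0 -21 26; 0.0052 0.0209 0 0 0 -28 26; 0.008 0.0255 0 0 0 -35 26")

```text
time: 20.45
ee_pos: [0.5679, 0.082, 0.0985]
tcp_rot: [-1.677, -2.651, 0.006]
contact_force: [-5.2, -1.9, 1.8]
grip_width: 0.257
```

step_arm(plan="0 0 0 0 0 0 26; 0 -0.003 0 0 0 0 26; 0 -0.007 0 0 0 0 30")

```text
time: 20.75
ee_pos: [0.5648, 0.0801, 0.0985]
tcp_rot: [1.686, 2.649, 0.003]
contact_force: [-0.5, 0.5, 0.2]
grip_width: 0.301
```

```bash
python3 - <<'E'
from h import *
knob(); print(get_obs()["ee_pos"])
E
```

```text
t 20.75 r 0.0447 ang -73.3 toolY 25.0 Ft -0.32 Fr -0.58 Fz 0.22 z 0.0985 j7 0.46 g 0.301
[0.56482032 0.08011945 0.09853751]
```

step_arm(plan="0 0 -0.02 0 0 0 40; 0 0 -0.05 0 0 0 50; 0 0 -0.08 0 0 5 65; 0 0 -0.1 0 0 13 65; 0 0 -0.1 0 0 21 65")

```text
time: 21.25
ee_pos: [0.5667, 0.0799, 0.2021]
tcp_rot: [2.145, 2.289, 0.012]
contact_force: [-0.2, -0.0, 0.8]
grip_width: 0.65
```

step_arm(plan="0 0 0 0 0 8 65; 0 0 0 0 0 10.5 65; 0 0 0 0 0 10.5 65; 0 0 0 0 0 10.5 65")

```text
time: 21.65
ee_pos: [0.5638, 0.08, 0.1979]
tcp_rot: [-2.341, -2.095, -0.001]
contact_force: [-0.2, -0.8, 0.5]
grip_width: 0.646
```

```bash
python3 - <<'E'
from h import *
f=grab_frame("wrist")
goto([0.5645,0.2065,0.18],-6.5)
cv2.imwrite('pics/w18.png',f['image'][:,:,::-1])
E
```

```text
shift [ 0.1258 -0.0133  0.0179] turn [-0.01 -0.03  0.14] | dist 0.128 yang -6.4 -> -6.5 j7 -0.08 TCP [0.5638 0.0799 0.1978] F [ 0.42  0.08 -0.45] t 21.7 g 0.651
```

View pics/w18.png

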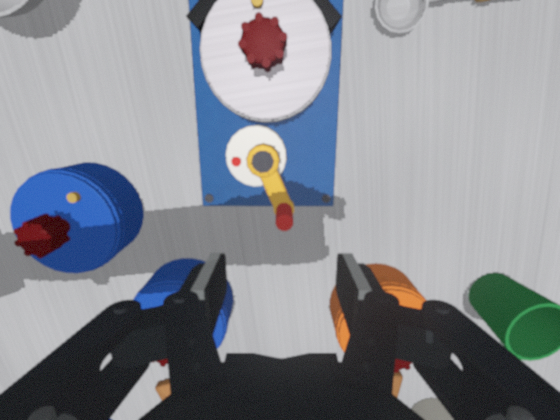

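step_arm(plan="0.04 -0.004 0 0 0 0 65; 0.08 -0.009 0 0 0 0 65; 0.115 -0.012 0.01 0 0 0 65; 0.126 -0.0133 0.02 0 0 0 65; 0.126 -0.0133 0.02 0 0 0 65")

```text
time: 22.2
ee_pos: [0.5626, 0.2092, 0.1755]
tcp_rot: [-2.334, -2.098, 0.006]
contact_force: [-0.5, 0.9, -0.9]
grip_width: 0.65
```

step_arm(plan="0 0 0 0 0 0 65; 0 0 0 0 0 0 65")

```text
time: 22.4
ee_pos: [0.5653, 0.2034, 0.1784]
tcp_rot: [2.345, 2.089, -0.001]
contact_force: [0.2, -0.8, 0.4]
grip_width: 0.65
```

```bash
python3 - <<'E'
from h import *
import pickle
from scipy.optimize import least_squares
f=grab_frame("wrist"); pickle.dump(f,open("w19.pkl","wb"))
goto([0.5645,0.2065,0.0767],-6.5)
cv2.imwrite('pics/w19.png',f['image'][:,:,::-1])
a=np.radians(83.4); ex=np.array([np.sin(a),-np.cos(a)]); ey=np.array([np.cos(a),np.sin(a)])
m,W=near(f,(.563,.207),.075,.0655,.075)
c=max(cv2.findContours(m.astype(np.uint8),cv2.RETR_EXTERNAL,cv2.CHAIN_APPROX_NONE)[0],key=len).reshape(-1,2); P=W[c[:,1],c[:,0]]
P=P[np.abs(np.hypot(*(P[:,:2]-[.5635,.2077]).T)-.053)<.004]
r=least_squares(lambda q:np.hypot(P[:,0]-q[0],P[:,1]-q[1])-q[2],[.562,.207,.054],loss="soft_l1",f_scale=.001); pc=r.x[:2]
print("lid",r.x.round(4),len(P),"local",((pc-[.5606,.2014])@ex*1000).round(2),((pc-[.5606,.2014])@ey*1000).round(2))
m,_=near(f,(.563,.207),.03,.100,.115);Q=W[m]; print("handle",cv2.minEnclosingCircle(Q[:,:2].astype(np.float32)),np.median(Q[:,2]))
L0=np.stack([(W[...,:2]-[.5606,.2014])@ex,(W[...,:2]-[.5606,.2014])@ey],-1)*1000
m=(W[...,2]>.043)&(W[...,2]<.052)&(L0[...,1]>15)&(L0[...,1]<90)&(abs(L0[...,0])<85)&(f["image"].max(-1)<90)
for s in(-1,1):
    q=L0[m&(L0[...,0]*s>0)]; d=(abs(q[:,0])+q[:,1])/2**.5; print(s,len(q),np.percentile(d,[1,5,50,95,99]).round(1))
bm=hsvmask(f,(95,110,60),(125,255,255))&(abs(W[...,2]-.008)<.005)&(W[...,1]>.03)&(W[...,0]>.45)
q=L0[bm]; print("plate ex",np.percentile(q[:,0],[.3,99.7]).round(1),"ey",np.percentile(q[:,1],[99.7]).round(1))
E
```

```text
shift [ 0.0027 -0.0012  0.1018] turn [ 0.03  0.02 -0.12] | dist 0.102 yang -6.6 -> -6.5 j7 -0.29 TCP [0.5654 0.2037 0.1785] F [ 0.05 -0.18 -0.16] t 22.45 g 0.649
lid [0.5632 0.2081 0.0522] 338 local 1.81 6.94
handle ((0.5631963610649109, 0.207868292927742), 0.017641082406044006) 0.10681623159346904
-1 871 [61.3 61.8 67.8 73.7 74.4]
1 830 [61.3 62.2 68.  73.7 74.2]
plate ex [-73.1  73. ] ey [87.2]
```

View pics/w19.png

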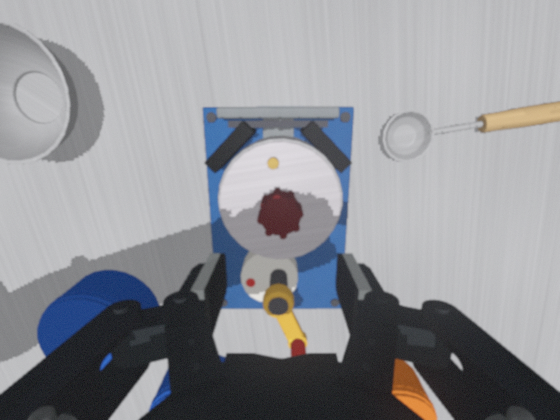

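step_arm(plan="0.0025 -0.001 0.03 0 0 0 65; 0.0025 -0.001 0.06 0 0 0 65; 0.0025 -0.001 0.08 0 0 0 65; 0.0025 -0.001 0.095 0 0 0 65; 0.0025 -0.001 0.101 0 0 0 65")

```text
time: 22.95
ee_pos: [0.5632, 0.2078, 0.0756]
tcp_rot: [-2.343, -2.091, 0.004]
contact_force: [0.6, -0.1, 0.4]
grip_width: 0.651
```

step_arm(plan="0 0 0 0 0 0 65; 0 0 0 0 0 0 65")

```text
time: 23.15
ee_pos: [0.5646, 0.2091, 0.0778]
tcp_rot: [2.342, 2.094, 0.002]
contact_force: [-0.5, 0.5, -0.0]
grip_width: 0.654
```

```bash
python3 - <<'E'
from h import *
goto([0.564,0.2064,0.0767],-6.5)
E
```

```text
shift [-0.0027 -0.0003  0.0011] turn [ 0.06 -0.06  0.08] | dist 0.003 yang -6.4 -> -6.5 j7 -0.25 TCP [0.5646 0.2091 0.0778] F [-0.5   0.48 -0.  ] t 23.15 g 0.654
```

step_arm(plan="-0.0025 0 0 0 0 0 65; -0.0025 0 0 0 0 0 30; -0.0025 0 0 0 0 0 0; -0.0025 0 0 0 0 0 0; -0.0025 0 0 0 0 0 0", grip_force=40)

```text
time: 23.65
ee_pos: [0.5645, 0.2065, 0.0776]
tcp_rot: [2.342, 2.093, 0.002]
contact_force: [2.6, 0.3, 3.3]
grip_width: 0.362
```

```bash
python3 - <<'E'
from h import *
a=np.radians(83.4); ex=np.array([np.sin(a),-np.cos(a),0]); ey=np.array([np.cos(a),np.sin(a),0])
o=get_obs()
goto(o["ee_pos"]-.002*ex+.002*ey,-6.5)
E
```

```text
shift [ 0.002 -0.002 -0.   ] turn [ 0.09 -0.04  0.09] | dist 0.003 yang -6.4 -> -6.5 j7 -0.24 TCP [0.5645 0.2065 0.0776] F [2.59 0.33 3.25] t 23.65 g 0.362
```

step_arm(plan="0 0 -0.003 0 0 0 0; 0 -0.002 -0.004 0 0 0 0; 0.002 -0.002 -0.004 0 0 0 0; 0.002 -0.002 -0.004 0 0 0 0; 0.002 -0.002 -0.004 0 0 0 0")

```text
time: 24.15
ee_pos: [0.5612, 0.2077, 0.0799]
tcp_rot: [-2.342, -2.093, 0.004]
contact_force: [0.8, -2.7, -5.0]
grip_width: 0.361
```

```bash
cat >> h.py <<'E'
def fl():
    a=np.radians(83.4); ex=np.array([np.sin(a),-np.cos(a),0]); ey=np.array([np.cos(a),np.sin(a),0]); o=get_obs(); F=o["contact_force"]; p=o["ee_pos"]-[.5606,.2014,0]
    print("t",round(o["time"],2),"TCP local mm",(p@ex*1000).round(2),(p@ey*1000).round(2),"z",p[2].round(4),"F ex,ey,z",(F@ex).round(2),(F@ey).round(2),F[2].round(2),"M",o["wrist_torque"].round(2))
E
python3 -c "
from h import *
fl()"
```

```text
t 24.15 TCP local mm -0.12 6.37 z 0.0799 F ex,ey,z 1.11 -2.62 -5.03 M [-0.76 -0.39  0.02]
```

step_arm(plan="0.0015 0.0005 0 0 0 0 0; 0.0015 0.0005 0 0 0 0 0; 0.0015 0.0005 0 0 0 0 0")

```text
time: 24.45
ee_pos: [0.5626, 0.2093, 0.0806]
tcp_rot: [2.342, 2.093, -0.002]
contact_force: [1.3, -3.8, -5.1]
grip_width: 0.364
```

```bash
python3 -c "
from h import *
fl()
import pickle
from scipy.optimize import least_squares
f=grab_frame('wrist'); pickle.dump(f,open('w20.pkl','wb'))
cv2.imwrite('pics/w20c.png',cv2.resize(f['image'][70:210,155:405,::-1],None,fx=3,fy=3,interpolation=cv2.INTER_CUBIC))
fl()"
```

```text
t 24.45 TCP local mm 1.12 8.12 z 0.0806 F ex,ey,z 1.78 -3.63 -5.06 M [-1.09 -0.57  0.1 ]
t 24.5 TCP local mm 1.1 8.18 z 0.0806 F ex,ey,z 2.96 -4.94 -5.89 M [-1.19 -0.62  0.09]
```

View pics/w20c.png

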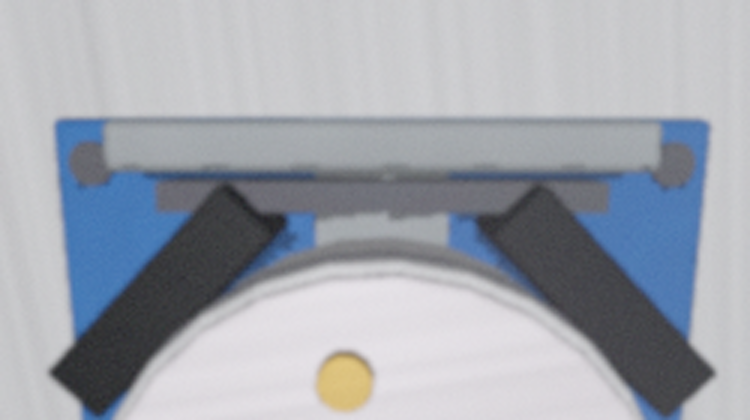

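step_arm(plan="0 0.0005 0.001 0 0 0 0; -0.0005 0.0005 0.0025 0 0 0 0; -0.0005 0.0005 0.0037 0 0 0 0; -0.0005 0.0005 0.0037 0 0 0 0")

```text
time: 24.9
ee_pos: [0.5632, 0.2091, 0.078]
tcp_rot: [-2.343, -2.093, 0.0]
contact_force: [0.4, -5.1, -0.0]
grip_width: 0.358
```

```bash
python3 -c "
from h import *
fl()"
```

```text
t 24.9 TCP local mm 1.65 7.91 z 0.078 F ex,ey,z 1.02 -4.99 -0.02 M [-1.21 -0.16  0.02]
```

step_arm(plan="0 0 0.001 0 0 0 0; 0 0 0.001 0 0 0 0; 0 0 0.0005 0 0 0 50; 0 0 0 0 0 0 65; 0 0 0 0 0 0 65")

```text
time: 25.4
ee_pos: [0.5623, 0.2124, 0.0773]
tcp_rot: [-2.337, -2.095, -0.002]
contact_force: [0.4, 0.5, 0.7]
grip_width: 0.649
```

step_arm(plan="0 0 -0.01 0 0 0 65; 0 0 -0.03 0 0 0 65; 0 0 -0.06 0 0 0 65; 0 0 -0.09 0 0 0 65; 0 0 -0.1 0 0 0 65")

```text
time: 25.9
ee_pos: [0.565, 0.2107, 0.1813]
tcp_rot: [2.341, 2.094, 0.01]
contact_force: [0.6, -0.3, 0.2]
grip_width: 0.645
```

step_arm(plan="0 0 0 0 0 0 65; 0 0 0 0 0 0 65; 0 0 0 0 0 0 65")

```text
time: 26.2
ee_pos: [0.5614, 0.2097, 0.175]
tcp_rot: [-2.34, -2.093, 0.006]
contact_force: [0.7, -0.2, -0.0]
grip_width: 0.655
```

```bash
cat > meas.py <<'E'
from h import *
import pickle
from scipy.optimize import least_squares
def meas(name,c0=(.5625,.209)):
    f=grab_frame("wrist"); pickle.dump(f,open(name+".pkl","wb")); cv2.imwrite(f'pics/{name}.png',f['image'][:,:,::-1])
    a=np.radians(83.4); ex=np.array([np.sin(a),-np.cos(a)]); ey=np.array([np.cos(a),np.sin(a)]); B=[.5606,.2014]
    m,W=near(f,c0,.075,.0655,.075)
    c=max(cv2.findContours(m.astype(np.uint8),cv2.RETR_EXTERNAL,cv2.CHAIN_APPROX_NONE)[0],key=len).reshape(-1,2); P=W[c[:,1],c[:,0]]
    P=P[np.abs(np.hypot(*(P[:,:2]-c0).T)-.053)<.005]
    r=least_squares(lambda q:np.hypot(P[:,0]-q[0],P[:,1]-q[1])-q[2],[*c0,.054],loss="soft_l1",f_scale=.001); pc=r.x[:2]
    print("lid",r.x.round(4),len(P),"local",((pc-B)@ex*1000).round(2),((pc-B)@ey*1000).round(2))
    m,_=near(f,pc,.045,.066,.073); Q=W[m]; A=np.c_[Q[:,:2]-Q[:,:2].mean(0),np.ones(len(Q))]; print("lid z",np.median(Q[:,2]).round(4),"tilt",np.degrees(np.linalg.lstsq(A,Q[:,2],rcond=None)[0][:2]).round(2))
    L0=np.stack([(W[...,:2]-B)@ex,(W[...,:2]-B)@ey],-1)*1000
    m=(W[...,2]>.043)&(W[...,2]<.052)&(L0[...,1]>15)&(L0[...,1]<90)&(abs(L0[...,0])<85)&(f["image"].max(-1)<90)
    for s in(-1,1):
        q=L0[m&(L0[...,0]*s>0)]; d=(abs(q[:,0])+q[:,1])/2**.5; print("wall",s,len(q),np.percentile(d,[1,5,50,95,99]).round(1))
    bm=hsvmask(f,(95,110,60),(125,255,255))&(abs(W[...,2]-.008)<.005)&(W[...,1]>.03)&(W[...,0]>.45)
    q=L0[bm]; print("plate ex",np.percentile(q[:,0],[.3,99.7]).round(1),"ey",np.percentile(q[:,1],[99.7]).round(1))
    for nm,cc,rr,z0,z1 in(("hub",(.552,.123),.016,.089,.096),("peg",(.565,.080),.02,.12,.131)):
        m,_=near(f,cc,rr,z0,z1);Q=W[m]
        if len(Q): print(nm,cv2.minEnclosingCircle(Q[:,:2].astype(np.float32)),m.sum())
    return f
E
python3 -c "
from meas import *
fl(); meas('w21'); goto([.565,.08,.17],16)"
```

```text
t 26.2 TCP local mm -0.11 8.32 z 0.175 F ex,ey,z 0.74 -0.07 -0.03 M [ 0.02 -0.02  0.01]
lid [0.5614 0.2104 0.052 ] 339 local -0.2 9.06
lid z 0.069 tilt [-0.02 -0.01]
wall -1 845 [61.3 62.1 67.9 73.6 74.3]
wall 1 844 [61.4 62.2 68.  73.7 74.3]
plate ex [-73.1  73.1] ey [86.9]
hub ((0.5528213977813721, 0.12282144278287888), 0.015634685754776) 716
shift [-0.1284  0.0179  0.0052] turn [ -0.26   0.03 -22.39] | dist 0.13 yang -6.4 -> 16.0 j7 -0.29 TCP [0.5615 0.2096 0.1751] F [-0.19 -0.63  0.58] t 26.25 g 0.652
```

View pics/w21.png

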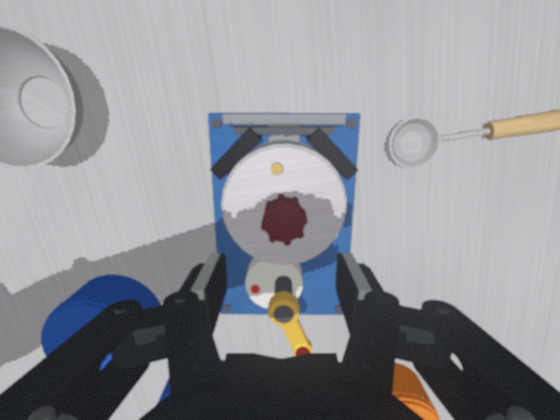

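step_arm(plan="-0.04 0.006 0 0 0 -6 50; -0.08 0.012 0 0 0 -14 30; -0.115 0.016 0 0 0 -22 30; -0.128 0.018 0.005 0 0 -22.4 30; -0.128 0.018 0.005 0 0 -22.4 30")

```text
time: 26.75
ee_pos: [0.5654, 0.0764, 0.1706]
tcp_rot: [-1.898, -2.501, 0.006]
contact_force: [-0.5, -0.4, -0.4]
grip_width: 0.3
```

step_arm(plan="0 0 0 0 0 0 30; 0 0 0 0 0 0 30")

```text
time: 26.95
ee_pos: [0.5661, 0.083, 0.1714]
tcp_rot: [-1.885, -2.51, 0.0]
contact_force: [-0.6, -0.3, -0.6]
grip_width: 0.302
```

```bash
python3 - <<'E'
from h import *
f=grab_frame("wrist"); cv2.imwrite('pics/w22.png',f['image'][:,:,::-1])
m,W=near(f,(.565,.08),.02,.12,.131);Q=W[m]; c=cv2.minEnclosingCircle(Q[:,:2].astype(np.float32)); print(c,m.sum())
p=np.array(c[0])-HUB; a=np.degrees(np.arctan2(p[1],p[0])); print(a,np.linalg.norm(p))
goto([*c[0],.098],a+90)
E
```

```text
((0.5643523931503296, 0.07940787822008133), 0.007298200391232967) 348
-74.14468487509454 0.04521223588211032
shift [-0.003  -0.0027  0.0736] turn [-0.07 -0.09  0.34] | dist 0.074 yang 16.2 -> 15.9 j7 0.29 TCP [0.5662 0.083  0.1716] F [-0.12  0.6  -0.82] t 27.0 g 0.302
```

View pics/w22.png

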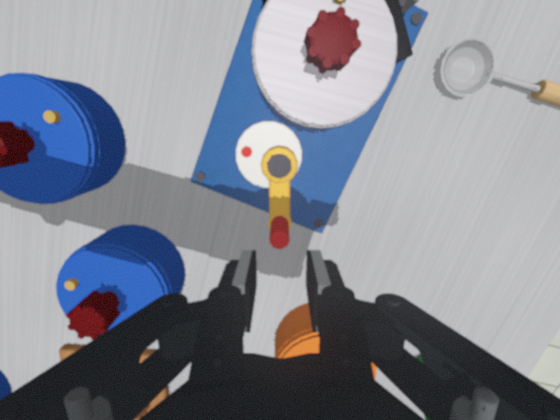

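step_arm(plan="-0.003 -0.0025 0.02 0 0 0 30; -0.003 -0.0025 0.045 0 0 0 30; -0.003 -0.0025 0.062 0 0 0 30; -0.003 -0.0025 0.0725 0 0 0 30; -0.003 -0.0025 0.0725 0 0 0 26")

```text
time: 27.5
ee_pos: [0.5635, 0.0781, 0.0978]
tcp_rot: [-1.886, -2.508, 0.004]
contact_force: [-0.3, 0.2, 0.4]
grip_width: 0.262
```

step_arm(plan="0 0 0 0 0 0 26")

```text
time: 27.6
ee_pos: [0.5653, 0.0777, 0.0999]
tcp_rot: [-1.889, -2.51, -0.0]
contact_force: [-0.9, -0.3, -0.2]
grip_width: 0.262
```

```bash
python3 -c "
from h import *
knob()"
```

```text
t 27.6 r 0.0471 ang -73.7 toolY 16.1 Ft -0.92 Fr 0.06 Fz -0.18 z 0.0999 j7 0.32 g 0.262
```

step_arm(plan="0.002 -0.0047 0.001 0 0 6 26; 0.003 -0.0093 0.001 0 0 12 26; 0.0042 -0.0138 0.001 0 0 18 26; 0.0058 -0.0181 0.001 0 0 24 26; 0.0058 -0.0181 0.001 0 0 24 26")

```text
time: 28.1
ee_pos: [0.5488, 0.0774, 0.1002]
tcp_rot: [2.368, 2.058, 0.007]
contact_force: [4.9, -1.4, -2.8]
grip_width: 0.259
```

```bash
python3 -c "
from h import *
knob()"
```

```text
t 28.1 r 0.0456 ang -94.0 toolY -8.0 Ft 5.04 Fr 1.07 Fz -2.75 z 0.1002 j7 -0.06 g 0.259
```

step_arm(plan="0.0001 -0.0024 0 0 0 3 26; 0.0002 -0.0047 0 0 0 6 26; 0.0002 -0.0047 0 0 0 6 26")

```text
time: 28.4
ee_pos: [0.5442, 0.0781, 0.1002]
tcp_rot: [2.471, 1.934, 0.007]
contact_force: [4.9, -0.4, -1.3]
grip_width: 0.259
```

```bash
python3 -c "
from h import *
knob()"
```

```text
t 28.4 r 0.0455 ang -99.9 toolY -13.9 Ft 4.87 Fr -0.48 Fz -1.31 z 0.1002 j7 -0.16 g 0.259
```

step_arm(plan="0.0001 -0.0024 0 0 0 3 26; 0.0001 -0.0024 0 0 0 3 26")

```text
time: 28.6
ee_pos: [0.5418, 0.0786, 0.1002]
tcp_rot: [2.521, 1.869, 0.007]
contact_force: [5.4, -1.1, -1.2]
grip_width: 0.263
```

```bash
python3 -c "
from h import *
knob()"
```

```text
t 28.6 r 0.0454 ang -102.9 toolY -16.9 Ft 5.55 Fr -0.18 Fz -1.21 z 0.1002 j7 -0.21 g 0.263
```

step_arm(plan="0.0001 -0.0024 0 0 0 3 26; 0.0001 -0.0024 0 0 0 3 26")

```text
time: 28.8
ee_pos: [0.5395, 0.0793, 0.1002]
tcp_rot: [2.569, 1.802, 0.007]
contact_force: [5.2, -0.9, -1.1]
grip_width: 0.265
```

```bash
python3 -c "
from h import *
knob()"
```

```text
t 28.8 r 0.0454 ang -106.1 toolY -19.9 Ft 5.24 Fr -0.54 Fz -1.07 z 0.1002 j7 -0.26 g 0.265
```

step_arm(plan="0.0001 -0.0016 0 0 0 2 26; 0.0001 -0.0016 0 0 0 2 26")

```text
time: 29.0
ee_pos: [0.538, 0.0798, 0.1002]
tcp_rot: [2.6, 1.757, 0.007]
contact_force: [4.6, -1.7, -0.5]
grip_width: 0.261
```

```bash
python3 -c "
from h import *
knob()"
```

```text
t 29.0 r 0.0453 ang -108.0 toolY -21.9 Ft 4.95 Fr 0.21 Fz -0.45 z 0.1002 j7 -0.29 g 0.261
```

step_arm(plan="0.0001 -0.0016 0 0 0 2 26; 0.0001 -0.0016 0 0 0 2 26")

```text
time: 29.2
ee_pos: [0.5368, 0.0803, 0.1002]
tcp_rot: [2.63, 1.711, 0.007]
contact_force: [5.3, -1.9, -1.0]
grip_width: 0.258
```

```bash
python3 -c "
from h import *
knob()"
```

```text
t 29.2 r 0.0452 ang -109.6 toolY -23.9 Ft 5.6 Fr 0.02 Fz -0.96 z 0.1002 j7 -0.32 g 0.258
```

step_arm(plan="0.0001 -0.0016 0 0 0 2 26; 0.0001 -0.0016 0 0 0 2 26")

```text
time: 29.4
ee_pos: [0.536, 0.0808, 0.1002]
tcp_rot: [2.659, 1.665, 0.009]
contact_force: [7.2, -1.5, -2.3]
grip_width: 0.261
```

```bash
python3 -c "
from h import *
knob()"
```

```text
t 29.4 r 0.045 ang -110.9 toolY -25.9 Ft 7.23 Fr -1.19 Fz -2.3 z 0.1002 j7 -0.35 g 0.261
```

step_arm(plan="0.0001 -0.0016 0 0 0 2 26; 0.0001 -0.0016 0 0 0 2 26")

```text
time: 29.6
ee_pos: [0.5352, 0.0813, 0.1002]
tcp_rot: [2.687, 1.617, 0.01]
contact_force: [7.1, -2.9, -2.8]
grip_width: 0.261
```

```bash
python3 -c "
from h import *
knob()"
```

```text
t 29.6 r 0.0449 ang -112.0 toolY -27.9 Ft 7.68 Fr -0.04 Fz -2.79 z 0.1002 j7 -0.39 g 0.261
```

step_arm(plan="0.0001 -0.0016 0 0 0 2 26; 0.0001 -0.0016 0 0 0 2 26")

```text
time: 29.8
ee_pos: [0.5345, 0.0818, 0.1002]
tcp_rot: [2.714, 1.569, 0.012]
contact_force: [8.3, -3.2, -5.0]
grip_width: 0.261
```

```bash
python3 -c "
from h import *
knob()"
```

```text
t 29.8 r 0.0447 ang -113.1 toolY -29.9 Ft 8.91 Fr -0.36 Fz -5.03 z 0.1002 j7 -0.42 g 0.261
```

step_arm(plan="0.0001 -0.0012 0 0 0 1 26; 0.0001 -0.0012 0 0 0 1 26")

```text
time: 30.0
ee_pos: [0.534, 0.0821, 0.1002]
tcp_rot: [2.727, 1.545, 0.013]
contact_force: [10.9, -3.9, -6.2]
grip_width: 0.26
```

```bash
python3 -c "
from h import *
knob()
for i in range(3): grab_frame('top'); knob()"
```

```text
t 30.0 r 0.0446 ang -113.8 toolY -30.9 Ft 11.49 Fr -0.83 Fz -6.22 z 0.1002 j7 -0.44 g 0.26
t 30.05 r 0.0446 ang -113.8 toolY -30.9 Ft 11.06 Fr -1.4 Fz -6.03 z 0.1002 j7 -0.44 g 0.258
t 30.1 r 0.0446 ang -113.8 toolY -30.9 Ft 10.8 Fr -1.9 Fz -5.39 z 0.1003 j7 -0.44 g 0.261
t 30.15 r 0.0446 ang -113.8 toolY -30.9 Ft 10.4 Fr -1.46 Fz -4.62 z 0.1002 j7 -0.44 g 0.261
```

step_arm(plan="0 -0.0006 0 0 0 0.5 26; 0 -0.0006 0 0 0 0.5 26")

```text
time: 30.35
ee_pos: [0.5338, 0.0822, 0.1003]
tcp_rot: [2.733, 1.533, 0.014]
contact_force: [10.8, -3.8, -7.1]
grip_width: 0.26
```

```bash
python3 -c "
from h import *
knob()
for i in range(3): grab_frame('top'); knob()"
```

```text
t 30.35 r 0.0446 ang -114.0 toolY -31.4 Ft 11.38 Fr -0.88 Fz -7.11 z 0.1003 j7 -0.45 g 0.26
t 30.4 r 0.0446 ang -114.1 toolY -31.4 Ft 11.67 Fr -0.89 Fz -6.28 z 0.1002 j7 -0.45 g 0.257
t 30.45 r 0.0446 ang -114.1 toolY -31.4 Ft 10.12 Fr -0.97 Fz -6.5 z 0.1003 j7 -0.45 g 0.258
t 30.5 r 0.0446 ang -114.1 toolY -31.4 Ft 11.53 Fr -1.2 Fz -5.94 z 0.1003 j7 -0.45 g 0.263
```

Mean is about 11.2 N at the peg, clearly tightened. Now I'll back off and leave.

step_arm(plan="0 0.004 0 0 0 0 26; 0 0.008 0 0 0 0 26; 0 0.0105 0 0 0 0 32; 0 0.0105 0 0 0 0 45")

```text
time: 30.9
ee_pos: [0.5364, 0.0791, 0.0984]
tcp_rot: [-2.739, -1.535, 0.003]
contact_force: [-0.7, 0.5, 0.7]
grip_width: 0.445
```

```bash
python3 -c "
from h import *
knob()
f=grab_frame('wrist'); cv2.imwrite('pics/w23.png',f['image'][:,:,::-1])"
```

```text
t 30.9 r 0.0465 ang -109.6 toolY -31.5 Ft -0.85 Fr -0.21 Fz 0.72 z 0.0984 j7 -0.43 g 0.445
```

View pics/w23.png

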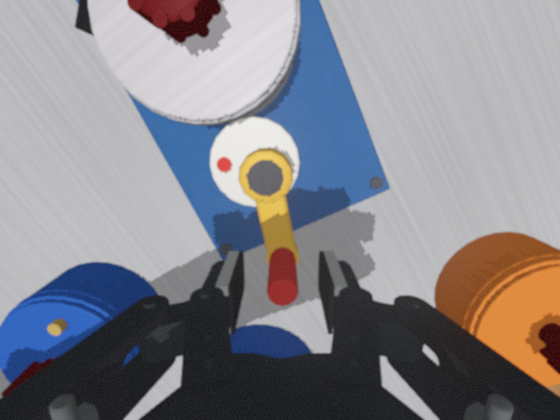

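Free, with clearance on both sides of the peg. Lift straight up and check.

step_arm(plan="0 0 -0.02 0 0 0 45; 0 0 -0.06 0 0 0 45; 0 0 -0.1 0 0 0 45; 0.01 0 -0.12 0 0 -8 45; 0.03 0 -0.13 0 0 -16 45")

```text
time: 31.45
ee_pos: [0.5534, 0.1032, 0.2316]
tcp_rot: [2.497, 1.905, 0.004]
contact_force: [0.2, -0.5, -0.1]
grip_width: 0.448
```

step_arm(plan="0.02 -0.02 0 0 0 -8 45; 0.04 -0.03 0 0 0 -8 45; 0.04 -0.03 0 0 0 -8 45; 0.04 -0.03 0 0 0 -8 45; 0.04 -0.03 0 0 0 -8 45")

```text
time: 31.95
ee_pos: [0.5345, 0.1495, 0.2284]
tcp_rot: [-2.364, -2.069, 0.002]
contact_force: [0.5, 0.6, 0.2]
grip_width: 0.452
```

```bash
python3 -c "
from meas import *
fl(); f=meas('w24')
m,W=near(f,(.537,.08),.02,.12,.131);Q=W[m]; c=cv2.minEnclosingCircle(Q[:,:2].astype(np.float32)); p=np.array(c[0])-HUB; print('peg',c,np.degrees(np.arctan2(p[1],p[0])))
s=grab_frame('scene'); cv2.imwrite('pics/scene24.png',s['image'][:,:,::-1])
"
```

```text
t 31.95 TCP local mm -19.94 -54.52 z 0.2284 F ex,ey,z 0.44 0.68 0.19 M [ 0.02 -0.03  0.04]
lid [0.5615 0.2105 0.0523] 316 local -0.16 9.14
lid z 0.0689 tilt [-0.05 -0.09]
wall -1 668 [62.  62.7 68.5 74.  75.1]
wall 1 580 [61.7 63.3 69.1 73.9 74.5]
plate ex [-73.2  72.9] ey [86.5]
hub ((0.5513615012168884, 0.12178873270750046), 0.01471446268260479) 599
peg ((0.5358752012252808, 0.08180931955575943), 0.007131327409297228) -111.4260281050592
```

View pics/w24.png

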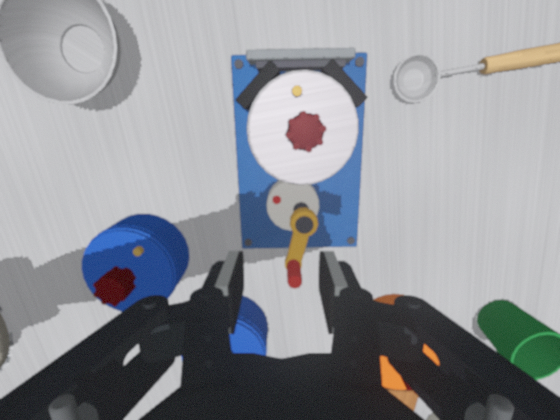

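View pics/scene24.png

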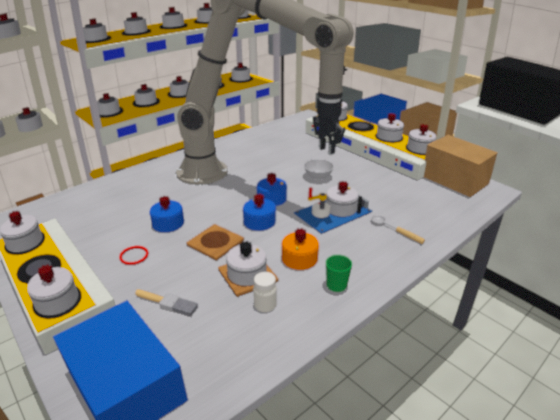

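```bash
python3 -c "
from rig import close_job
print(close_job())"
```

```text
the job is handed in; nothing more can be done
None
```

The pot is clamped in the cradle, seated in the V and held by the cam, but the first tightening attempt may have exceeded the 30 N limit. The job was handed in at about 32 s.

- **First tightening went wrong:** as I turned the knob, the pot slid about 2 mm sideways and jammed against one jaw wall only. The peg force reached a peak of 16.8 N before I backed off. By the force figures in the task, that could be about 34 N on the pot.
- **How I mended it:** I turned the knob back about 26°, gripped the handle again and set the pot evenly into both jaw walls. I then let go and retightened in small steps, with about 5.3 N at the peg while it turned freely. I stopped at about 11.2 N (readings 10.1 to 11.7 N), which by the same figures is about 15 to 16 N on the pot.
- **Last checks before hand-in:**
  - The pot stands flat: lid top at 68.9 mm against 69 expected, tilt under 0.1°.
  - The pot is within 0.2 mm of the jaw's centre line.
  - The knob stands at about 2.0 rad and stayed put after I let go.
  - The jaw has moved back roughly 0.7 to 1 mm, which fits 14 to 20 N, though that measurement is rough.
  - The gripper was clear and touching nothing, and nothing else on the counter appeared to have moved.
- **A disagreement:** the top camera read y about 3.5 mm lower than the wrist camera, so I placed everything by the wrist camera.

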